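# Pack the casting patterns into their foam case and lock the hold-down

## Robot

A 6-joint arm with a two-finger parallel gripper is mounted at the origin on the work surface. World frame = base frame: x ahead of the robot, y to its left, z up, the work surface at z = 0. Lengths are in m, angles in rad, forces in N, time in s.
With the tool pointing down it reaches from about 0.35 to 0.975 m from the base axis. Payload 4.9 kg.
Tool frame: the origin (TCP) lies midway between the tips of the shut fingers; the grasp point (between the pads) lies 19 mm behind it; z points along the fingers, y is the line along which they close (so a half turn about z gives the same grasp; the last joint's range is limited). The gripper opens to 85 mm and grips with 20 to 120 N. Pads are 22 mm wide; open, the fingers measure 114 mm over their backs; the gripper's body (76 mm by 85 mm) begins 54 mm behind the grasp point. The pads swing forward as they close: fully open they stand 13 mm farther back than shut.
Start: joints at [1.174, 0.053, 1.613, -0, 1.476, -0.119], TCP at [0.171, 0.601, 0.231] pointing down, gripper open.
Joint ranges: [-3.01, 3.01], [-1.01, 2.22], [0.06, 2.58], [-1.02, 4.17], [0.09, 2.62], [-3.14, 3.14]. Speed limits (rad/s): [2.57, 2.57, 3.14, 3.14, 3.14, 3.14].

## Interface

Orientations are given as a rotation vector (axis times angle).
In Python, from station import ctrl gives the robot as it stands.
- The arm moves only by the shell command python3 -m handwheel 'ROWS' [FORCE]. ROWS is JSON, a list of rows, each an object with "gripper": the gripper command: -1 is fully open, 1 is shut, values between are in proportion; "offset": the shift along the tool's x, y, z in mm, a list of three; "rotation": the turn, a rotation vector about the tool's x, y, z in rad, a list of three. A call has exactly 8 rows; each row is the pose to reach, as a shift and turn from the pose commanded when the call began, along the tool's axes at that moment; what a row does not reach only later rows make up. A row lasts 1/8 s, in which the tool goes at most 62.5 mm and 10.7 degrees, less where a joint would pass 70% of its speed; a pose out of reach is approached as far as the arm can. A call with a gripper value outside its range is refused whole. The fingers move at their own pace and stop on an object; FORCE is the grip in N (left out, the last holds). Time passes only in rows, so rows that repeat a pose let the fingers close, or fill a call up. It gives the time, the measured TCP pose, the force, the opening and the grip force at its end, in the units of the state.
- ctrl.get_obs(): the state, without advancing time (a new reading comes with each control period).
- ctrl.get_image(name): name is "side" or "top"; returns a dict with "image" (400x640x3 uint8, red, green, blue), "fovy" (degrees; the focal length in pixels is half the picture's height over the tangent of half this angle, whatever the lens; pixels are square), "cx", "cy" (the principal point, pixels), "k1" (the pictures are not rectified: a ray, as slopes to the right and down, at radius r is drawn at 1 + k1 r^2 times it, then the intrinsics apply), "xyz" and "attitude" of the camera in the world. Camera axes: x right, y up, looking along -z (the intrinsics and any distortion apply to the point x, -y, -z); pixel columns grow to the right and rows downward; lengths in m; the calibration is good to about 2 mm. A picture is of the moment at which its call begins. There is no depth.
- ctrl.finish_job(): hands the job in; it is judged then, once.
The state is a dict: "t": time; "q": joint angles; "dq": joint speeds; "effort": joint torques, N m; "tool_pos": TCP position; "tool_rot": TCP orientation; "contact_force": force on the tool from outside, world axes, zero at the start; "wrist_torque": the same for the moment, N m; "opening": finger opening in m; "grip_force": force on a finger pad.
Only numpy, scipy, OpenCV 4.12 (cv2) and the standard library are available. Lean on these libraries where they do the work, as an engineer would, in place of code of your own. Each camera call takes 0.05 s, during which the arm holds its last target. There are 200 camera calls.

## Task

Pack up the moulding demonstration: press every iron pattern lying on the table fully home into the foam cutout of its own shape, past the springy foam lips until it sits flat on the floor of the cutout. Then fit the square-bored T-handle all the way down onto the square shaft in the middle of the case, use it to turn the four-armed hold-down anticlockwise over the patterns as far as it goes, and leave the handle on the shaft. Never turn the hold-down without the handle, and leave the other things on the table where they are.

Things in the scene. Friction and masses are not known exactly. Their poses are not given: they have to be found in the camera images.
- ell_mid (a point): dark iron casting pattern (may be absent): plate 16 mm thick, L shape: limb 30 wide (x -15..15) by 100 long (y -44..56), foot to +x at the -y end (x 15..50, y -44..-16) (mm, from above). Lifting rib on top, centred on the origin: 14 in x, 46 in y, 30 tall; grasp it across x. Whole height 46; 0.28 kg. Point: rib's centre in plan, 23 mm above the underside; z up.
- ell_pocket (a point): foam cutout for the pattern of ell_mid: same outline plus 2.5 mm all round, 18 mm deep. Point on its floor (18 mm above the table) where the pattern's origin comes; axes as the pattern's when home, ell_mid then 23 mm above it. Two sprung foam lips on facing sides stop the pattern 14 mm short of home; 10 to 15 N of push takes it past them.
- tee_mid (a point): dark iron casting pattern (may be absent): plate 16 mm thick, T shape: stem 30 wide (x -15..15, y -60..16) cross-piece at the +y end (x -40..40, y 16..42) (mm, from above). Lifting rib on top, centred on the origin: 14 in x, 46 in y, 30 tall; grasp it across x. Whole height 46; 0.28 kg. Point: rib's centre in plan, 23 mm above the underside; z up.
- tee_pocket (a point): foam cutout for the pattern of tee_mid: same outline plus 2.5 mm all round, 18 mm deep. Point on its floor (18 mm above the table) where the pattern's origin comes; axes as the pattern's when home, tee_mid then 23 mm above it. Two sprung foam lips on facing sides stop the pattern 14 mm short of home; 10 to 15 N of push takes it past them.
- yoke_mid (a point): dark iron casting pattern (may be absent): plate 16 mm thick, U shape: web 30 wide (x -22..8) by 96 long (y -48..48) two arms to +x (x 8..40, y 22..48 and y -48..-22) (mm, from above). Lifting rib on top, centred on the origin: 14 in x, 46 in y, 30 tall; grasp it across x. Whole height 46; 0.28 kg. Point: rib's centre in plan, 23 mm above the underside; z up.
- yoke_pocket (a point): foam cutout for the pattern of yoke_mid: same outline plus 2.5 mm all round, 18 mm deep. Point on its floor (18 mm above the table) where the pattern's origin comes; axes as the pattern's when home, yoke_mid then 23 mm above it. Two sprung foam lips on facing sides stop the pattern 14 mm short of home; 10 to 15 N of push takes it past them.
- bar_mid (a point): dark iron casting pattern (may be absent): plate 16 mm thick, straight bar 32 wide (x -16..16) by 110 long (y -55..55); fits either way round (mm, from above). Lifting rib on top, centred on the origin: 14 in x, 46 in y, 30 tall; grasp it across x. Whole height 46; 0.28 kg. Point: rib's centre in plan, 23 mm above the underside; z up.
- bar_pocket (a point): foam cutout for the pattern of bar_mid: same outline plus 2.5 mm all round, 18 mm deep. Point on its floor (18 mm above the table) where the pattern's origin comes; axes as the pattern's when home, bar_mid then 23 mm above it. Two sprung foam lips on facing sides stop the pattern 14 mm short of home; 10 to 15 N of push takes it past them.
- handle_mid (a point): steel T-handle with black grip bar, standing bore down, 64 mm tall, 0.2 kg. Hub 40 x 40, 32 tall, with a 20 mm square bore 26 deep open below, its sides parallel to x and y. Grip bar on top: 70 long in x, 16 thick in y, the top 32 mm; grasp it across y, above the hub. Point: on the axis, half-way up (32 mm above the underside); z up.
- shaft_foot (a point): foot of the square shaft in the middle of the case: on its axis, at the hub's flat top (82 mm above the table) where the handle's underside comes to rest (handle_mid then 32 mm above). Shaft 18 mm square, 24 mm tall above this point, top 6 mm narrowed to 12; its sides are parallel to this frame's x and y, which turn with the hold-down.
- holddown (a joint): angle of the four-armed hold-down on the square shaft, rad: about 0 parked (arms between the cutouts), grows anticlockwise from above to a stop at 0.785, arms over all four ribs. Arms 120 mm long, 16 wide, 70 to 80 above the table, 6 mm above ribs that are home. Stiff, 0.25 N m, stays where left. Handle play on the shaft 0.12 rad.
- teacup: bystander: iron teacup; leave it where it is. Origin under its centre. 34 mm radius, 60 mm tall.
- burner: bystander: copper incense burner; leave it where it is. Origin under its centre. 55 mm radius, 108 mm tall.
- seal: bystander: bronze figure seal; leave it where it is. Origin under its centre. 36 mm radius, 90 mm tall.
- kettle_lid: bystander: kettle lid; leave it where it is. Origin under its centre. 38 mm radius, 34 mm tall.
- trivet: bystander: ring trivet; leave it where it is. Origin under its centre. 45 mm radius, 12 mm tall.
- wax_brush: bystander: wax brush; leave it where it is. Origin under its centre. lying, about 200 mm long.
- wax_jar: bystander: wax jar; leave it where it is. Origin under its centre. 35 mm radius, 90 mm tall.
- handle: the same T-handle as a whole; its origin is the centre of its underside.
Mind the look-alikes: they are no part of the job. What is shaped like the part that bears tee_mid but purple is not meant.

How it is judged:
On the way, in this order (a step that is already met when the one before it is completed fails the run):
1. every pattern present is pressed home in its own cutout (z of ell_mid in the frame of ell_pocket below 0.026 m and horizontal distance between ell_mid and ell_pocket below 0.005 m and angle between each of ell_mid, tee_mid, yoke_mid, bar_mid's own z axis and vertical below 0.08 rad and angle between the y axis of ell_mid and the y axis of ell_pocket, either way round below 0.08 rad and z of tee_mid in the frame of tee_pocket below 0.026 m and horizontal distance between tee_mid and tee_pocket below 0.005 m and angle between the y axis of tee_mid and the y axis of tee_pocket, either way round below 0.08 rad and z of yoke_mid in the frame of yoke_pocket below 0.026 m and horizontal distance between yoke_mid and yoke_pocket below 0.005 m and angle between the y axis of yoke_mid and the y axis of yoke_pocket, either way round below 0.08 rad and z of bar_mid in the frame of bar_pocket below 0.026 m and horizontal distance between bar_mid and bar_pocket below 0.005 m and angle between the y axis of bar_mid and the y axis of bar_pocket, either way round below 0.08 rad), for 0.2 s.
2. with the handle down on the shaft, the hold-down is turned over the patterns (z of handle_mid in the frame of shaft_foot below 0.036 m and horizontal distance between handle_mid and shaft_foot below 0.005 m and angle between handle_mid's own z axis and vertical below 0.1 rad and value of joint holddown above 0.68 rad), for 0.2 s.
At the end, for the whole second after the job is handed in: Every pattern present lies in its own cutout: within 5 mm in plan, within 3 mm of the floor, level and in line within 0.08 rad; the handle is on the shaft, within 4 mm of fully down, and the hold-down stands at more than 0.68 rad (stop 0.785); all at rest (all of step 1 and all of step 2 and linear speed of handle below 0.02 m/s); the robot touches nothing.
It fails at once if the hold-down was turned with the handle not on the shaft (value of joint holddown between 0.3 and 0.6 rad and (z of handle_mid in the frame of shaft_foot above 0.048 m or horizontal distance between handle_mid and shaft_foot above 0.008 m)).
It fails at once if a bystander was moved more than 5 cm (distance of any of teacup, burner, seal, kettle_lid, trivet, wax_brush, wax_jar from where it was at the start of the episode above 0.05 m).
Of ell, tee, yoke, bar only 3 to 4 are there at a start; the rules pass over those that are not, and their reading is None.
At some moment in a run one of ell, tee, yoke, bar may be knocked a few centimetres aside while the robot is not near it.
It also fails if it takes over 210 s, if anything falls off the work surface, if the arm or the gripper's body presses on something with over 40 N, if the wrist force passes 120 N, or if a joint passes its speed limit or range.

## Working session

There is one attempt and no reset: what is moved stays moved. The work goes in short steps, Python scripts to look and compute and a shell command to move; the robot and the scene stay as the last step left them, time stands still between calls to the robot, and variables do not carry over. Pictures are saved under pics/ and viewed, at most 14 in all, crops included, and the job is handed in when it is done.

```bash
ls; mkdir -p pics
python3 - <<'E'
from station import ctrl
import cv2
for n in("top","side"):
    d=ctrl.get_image(n); cv2.imwrite(f"pics/{n}0.png",d["image"][:,:,::-1]); print(n,{k:v for k,v in d.items() if k!="image"})
print(ctrl.get_obs())
E
```

```text
pics
top {'fovy': 53.85220263827768, 'cx': 316.2279658062555, 'cy': 204.4338235085794, 'k1': 0.01274378855543429, 'xyz': array([ 0.41911184, -0.06731436,  1.38674285]), 'attitude': array([ 0.08815307, -0.08031808, -1.57206706])}
side {'fovy': 54.97728589378092, 'cx': 316.24681409091926, 'cy': 202.68053021636217, 'k1': -0.04449103206227826, 'xyz': array([0.44889594, 0.71857621, 1.0794189 ]), 'attitude': array([ 0.08409717, -0.98258319, -2.8346186 ])}
{'t': 0.1, 'q': array([ 1.17395435e+00,  5.32817704e-02,  1.61414207e+00,  9.01602478e-06,
        1.47601311e+00, -1.19044544e-01]), 'dq': array([-2.29502373e-03, -1.88356574e-03, -3.92082250e-03, -8.35317730e-05,
       -5.78797768e-04, -4.73631365e-04]), 'effort': array([-1.88955996e-04, -3.94905603e+01, -3.71363497e+01, -1.10924939e-04,
        3.93683498e-03,  1.51308274e-05]), 'tool_pos': array([0.17120468, 0.60051128, 0.23020032]), 'tool_rot': array([-4.34896254e-01, -3.11086025e+00,  2.79715317e-03]), 'contact_force': array([0.49230027, 0.37578637, 0.20952097]), 'wrist_torque': array([-0.01361547, -0.00025072,  0.01509371]), 'grip_force': 0.0, 'opening': 0.08544334225607493}
```

View pics/top0.png

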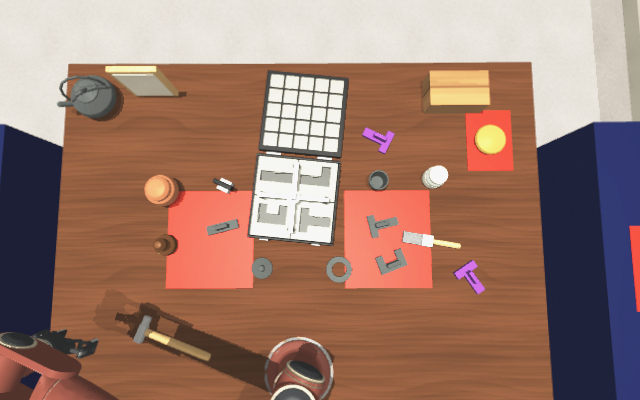

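View pics/side0.png

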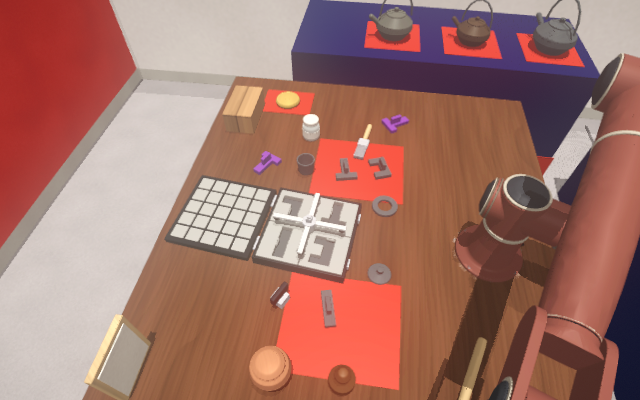

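Top view: candidates are bar (223,228), tee (382,226), yoke (391,262), all dark on red. No ell is visible. The look-alikes are the purple tees (378,139) and (469,277). The handle is at (224,186) and the case hub at (295,200). I'll choose the dark ones and check them in a close crop.

```bash
cat > h.py <<'E'
import numpy as np, cv2
from scipy.spatial.transform import Rotation as R
from station import ctrl
def cam(d):
    f=200/np.tan(np.radians(d["fovy"])/2)
    return f,R.from_rotvec(d["attitude"]).as_matrix()
def ray(d,uv):
    f,M=cam(d); s=(np.array(uv,float).reshape(-1,2)-[d["cx"],d["cy"]])/f
    p=s.copy()
    for _ in range(10): p=s/(1+d["k1"]*(p**2).sum(1,keepdims=True))
    v=np.c_[p[:,0],-p[:,1],-np.ones(len(p))]@M.T
    return v
def onz(d,uv,z):
    v=ray(d,uv); c=d["xyz"]; return (c+v*((z-c[2])/v[:,2])[:,None])[:,:2]
def proj(d,P):
    f,M=cam(d); q=(np.atleast_2d(P)-d["xyz"])@M
    s=np.c_[q[:,0],-q[:,1]]/-q[:,2:3]; s=s*(1+d["k1"]*(s**2).sum(1,keepdims=True))
    return s*f+[d["cx"],d["cy"]]
def rectify(d,x0,x1,y0,y1,z,res=0.001):
    """orthographic map at plane z: row0 = x1 (far), col0 = y1 (left)"""
    xs=np.arange(x1,x0,-res); ys=np.arange(y1,y0,-res)
    Y,X=np.meshgrid(ys,xs); uv=proj(d,np.c_[X.ravel(),Y.ravel(),np.full(X.size,z)]).reshape(*X.shape,2).astype(np.float32)
    return cv2.remap(d["image"],uv[...,0],uv[...,1],cv2.INTER_CUBIC)
E
python3 - <<'E'
from h import *
d=ctrl.get_image("top"); s=ctrl.get_image("side")
print(onz(d,[[223,228],[382,226],[391,262],[295,200],[224,186],[378,180],[340,269],[262,268]],0.02).round(3))
cv2.imwrite("pics/c1.png",cv2.resize(d["image"][145:295,145:440],None,fx=2.7,fy=2.7,interpolation=cv2.INTER_CUBIC)[:,:,::-1])
cv2.imwrite("pics/c2.png",cv2.resize(s["image"][180:285,245:370],None,fx=5.5,fy=5.5,interpolation=cv2.INTER_CUBIC)[:,:,::-1])
E
```

```text
[[ 0.485  0.263]
 [ 0.49  -0.288]
 [ 0.367 -0.317]
 [ 0.582  0.013]
 [ 0.632  0.263]
 [ 0.652 -0.278]
 [ 0.343 -0.142]
 [ 0.347  0.126]]
```

View pics/c1.png

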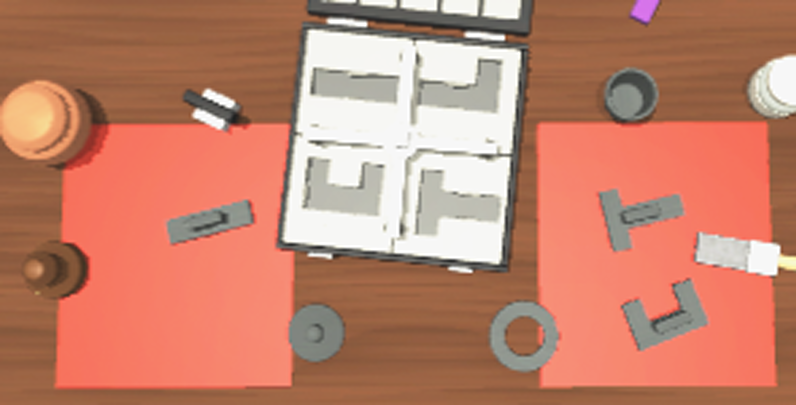

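View pics/c2.png

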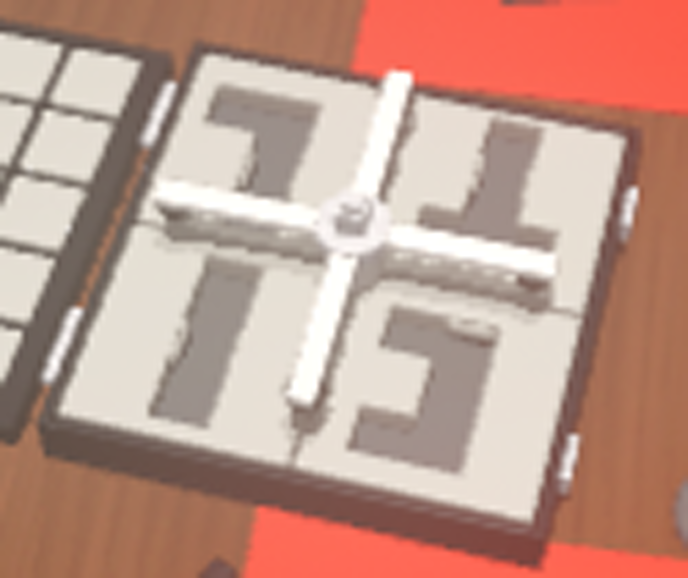

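```bash
cat >> h.py <<'E'
def rect(d,c,yaw,w,h,z,res):
    """map in frame at c, yaw: row up=+x (w half-extent), left=+y (h half-extent)"""
    xs=np.arange(w,-w,-res)-res/2; ys=np.arange(h,-h,-res)-res/2
    Y,X=np.meshgrid(ys,xs); P=np.c_[X.ravel(),Y.ravel()]@R.from_euler('z',yaw).as_matrix()[:2,:2].T+c
    uv=proj(d,np.c_[P,np.full(len(P),z)]).reshape(*X.shape,2).astype(np.float32)
    return cv2.remap(d["image"],uv[...,0],uv[...,1],cv2.INTER_CUBIC)
def toR(th): return np.array([[np.cos(th),-np.sin(th)],[np.sin(th),np.cos(th)]])
E
python3 - <<'E'
from h import *
D={n:ctrl.get_image(n) for n in("top","side")}
# case yaw from floor-gray bar pocket & patterns
for n,d in D.items():
    im=d["image"].astype(int); v=im.max(2); sat=v-im.min(2)
    m=((v<140)&(v>40)&(sat<35)).astype(np.uint8)
    nc,lab,st,ce=cv2.connectedComponentsWithStats(m)
    for i in range(1,nc):
        if 60<st[i,4]<1500:
            P=onz(d,ce[i],0.018)[0]
            if .25<P[0]<.8 and abs(P[1])<.45:
                ys,xs=np.where(lab==i); w=onz(d,np.c_[xs,ys],0.018)*1000
                r=cv2.minAreaRect(w.astype(np.float32)); print(n,st[i],np.round(r[0],1),np.round(r[1],1),round(r[2],1))
c=np.array([.575,.015]);yaw=-np.radians(4.9)
A=[cv2.resize(rect(d,c,yaw,.15,.15,.036,.001),None,fx=1.3,fy=1.3) for d in D.values()]
cv2.imwrite("pics/r1.png",np.hstack(A)[:,:,::-1])
E
```

```text
top [248 153  93  93 801] [586.3  17.1] [299.  303.3] 84.1
top [369 170  20  20 224] [ 653.9 -279.9] [66.7 68. ] 89.0
top [213 178  21  15 108] [642.8 264.6] [78.1 33.9] 55.3
top [374 220  16   8  72] [ 498.  -287.1] [18.3 54. ] 11.1
top [212 223  18   8  77] [490.1 271.5] [20.4 59.6] 14.0
top [252 258  21  21 344] [347.4 126.3] [68.9 67.9] 89.8
top [385 258  17  11  72] [ 359.9 -323.9] [22.6 52. ] 28.0
side [252 188  49  80 390] [698.2   3.6] [144.8 323. ] 8.3
```

View pics/r1.png

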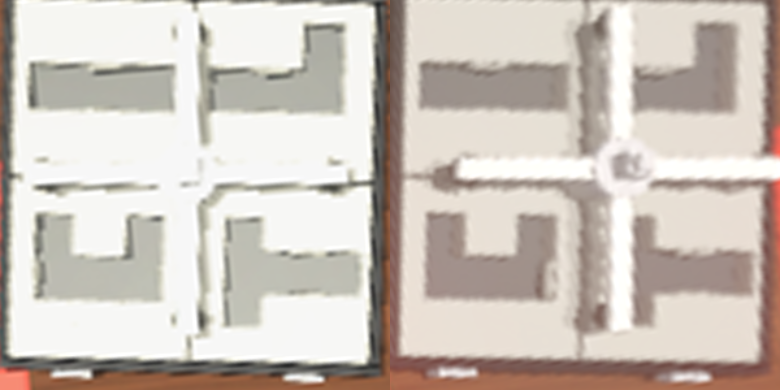

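```bash
cat > pk.py <<'E'
from h import *
D={n:ctrl.get_image(n) for n in("top","side")}
c=np.array([.575,.015]);yaw=-np.radians(4.9)
res=.0005
def edge(prof,pos,rising_outside=True):
    pass
# sections: (name, axis scanned, fixed-range(mm), scan range(mm) around the edge), case frame mm
S={'bar_x-':('x',(30,110),(50,82)),'bar_x+':('x',(90,115),(82,118)),'bar_x+b':('x',(20,50),(82,118)),'bar_y+':('y',(72,95),(100,140)),
'tee_y-':('y',(-70,-50),(-140,-100)),'tee_y+':('y',(-90,-40),(-40,-12)),'tee_x+':('x',(-110,-60),(-60,-25)),'tee_x-':('x',(-110,-60),(-110,-60)),
'teec_x+':('x',(-45,-30),(-45,0)),'teec_x-':('x',(-45,-30),(-130,-80)),
'yok_x-':('x',(40,105),(-100,-60)),'yok_xin':('x',(55,85),(-60,-20)),'yok_xtipL':('x',(100,118),(-35,0)),'yok_y+':('y',(-60,-25),(105,140)),'yok_y-':('y',(-35,-20),(12,40)),'yok_yinL':('y',(-40,-22),(75,105)),'yok_yinR':('y',(-40,-22),(40,68))}
for n,d in D.items():
    g=rect(d,c,yaw,.15,.15,.036,res).astype(float).mean(2)
    ix=lambda x:int(round((150-x)/.5)); out={}
    for k,(ax,f,s) in S.items():
        a=g if ax=='x' else g.T  # rows=scan axis
        sub=a[ix(s[1]):ix(s[0]),ix(f[1]):ix(f[0])]
        r=[]
        for part in np.array_split(sub,2,axis=1):
            p=cv2.GaussianBlur(np.ascontiguousarray(part.mean(1))[:,None],(1,5),0)[:,0]
            lo,hi=np.percentile(p,5),np.percentile(p,90); t=(lo+hi)/2
            i=np.where(np.diff(np.sign(p-t)))[0]
            r.append([round(s[1]-.5*(j+.5+(t-p[j])/(p[j+1]-p[j])),1) for j in i])
        out[k]=r
    print(n); [print(k,v) for k,v in out.items()]
E
python3 pk.py
```

```text
top
bar_x- [[np.float64(65.5)], [np.float64(64.4)]]
bar_x+ [[np.float64(101.3)], [np.float64(101.4)]]
bar_x+b [[np.float64(100.1)], [np.float64(100.0)]]
bar_y+ [[np.float64(139.3), np.float64(127.8)], [np.float64(128.4)]]
tee_y- [[np.float64(-135.4)], [np.float64(-134.4)]]
tee_y+ [[np.float64(-22.3)], [np.float64(-21.6)]]
tee_x+ [[np.float64(-43.6)], [np.float64(-43.5)]]
tee_x- [[np.float64(-77.3)], [np.float64(-77.0)]]
teec_x+ [[np.float64(-17.6)], [np.float64(-17.2)]]
teec_x- [[np.float64(-101.2), np.float64(-127.0)], [np.float64(-101.1), np.float64(-126.7)]]
yok_x- [[np.float64(-80.9)], [np.float64(-81.6)]]
yok_xin [[np.float64(-47.1)], [np.float64(-46.7)]]
yok_xtipL [[np.float64(-13.4)], [np.float64(-14.9)]]
yok_y+ [[np.float64(123.5)], [np.float64(123.4)]]
yok_y- [[np.float64(24.4)], [np.float64(24.1)]]
yok_yinL [[np.float64(94.3)], [np.float64(94.8)]]
yok_yinR [[np.float64(52.9)], [np.float64(53.4)]]
side
bar_x- [[np.float64(66.0)], [np.float64(65.3)]]
bar_x+ [[np.float64(102.2)], [np.float64(102.2)]]
bar_x+b [[np.float64(101.3)], [np.float64(100.7)]]
bar_y+ [[np.float64(138.0)
[... 173 characters left out ...]
(-19.1), np.float64(-36.2)], [np.float64(-19.3), np.float64(-36.3)]]
tee_x+ [[np.float64(-42.4)], [np.float64(-43.4)]]
tee_x- [[np.float64(-75.6)], [np.float64(-75.8)]]
teec_x+ [[np.float64(-3.3), np.float64(-19.3), np.float64(-29.1), np.float64(-36.9)], [np.float64(-16.3)]]
teec_x- [[np.float64(-125.4)], [np.float64(-100.6), np.float64(-126.8)]]
yok_x- [[np.float64(-80.3)], [np.float64(-80.9)]]
yok_xin [[np.float64(-46.0)], [np.float64(-46.5)]]
yok_xtipL [[np.float64(-13.5)], [np.float64(-13.8)]]
yok_y+ [[np.float64(122.5)], [np.float64(122.8)]]
yok_y- [[np.float64(22.1)], [np.float64(21.8)]]
yok_yinL [[np.float64(92.0)], [np.float64(92.2)]]
yok_yinR [[np.float64(52.3)], [np.float64(52.3)]]
```

```bash
cat > pt.py <<'E'
from h import *
def find(d,z=.016):
    """patterns on red mats: minAreaRect in world mm at z"""
    out=[]
    im=d["image"].astype(int); red=((im[:,:,0]-im[:,:,1]>75)&(im[:,:,0]>150)).astype(np.uint8)
    gray=((np.abs(im[:,:,0]-im[:,:,1])<35)&(im.max(2)<150)).astype(np.uint8)
    nc,lab,st,ce=cv2.connectedComponentsWithStats(gray)
    for i in range(1,nc):
        P=onz(d,ce[i],z)[0]
        if st[i,4]>100 and .25<P[0]<.58 and .18<abs(P[1])<.42:
            cs,_=cv2.findContours((lab==i).astype(np.uint8),cv2.RETR_EXTERNAL,cv2.CHAIN_APPROX_NONE)
            w=(onz(d,cs[0][:,0],z)*1000).astype(np.float32); r=cv2.minAreaRect(w)
            out.append((P,r,st[i,4]))
    return out
if __name__=="__main__":
    D={n:ctrl.get_image(n) for n in("top","side")}
    for n,d in D.items():
        for P,r,a in find(d): print(n,P.round(3),np.round(r[0],1),np.round(r[1],1),round(r[2],1),a)
    A=[]
    for c,y in (((.485,.263),14),((.49,-.288),15),((.367,-.317),28)):
        A.append(np.vstack([cv2.resize(rect(d,np.array(c),np.radians(y),.075,.075,.016,.0005),None,fx=.85,fy=.85) for d in D.values()]))
    cv2.imwrite("pics/p1.png",np.hstack(A)[:,:,::-1])
E
python3 pt.py
```

```text
top [ 0.498 -0.282] [ 499.5 -292.3] [75.4 98.1] 13.1 297
top [0.489 0.272] [489.6 266.5] [ 30.5 108.3] 14.7 235
top [ 0.365 -0.318] [ 370.2 -316. ] [60.4 92.6] 21.3 345
```

View pics/p1.png

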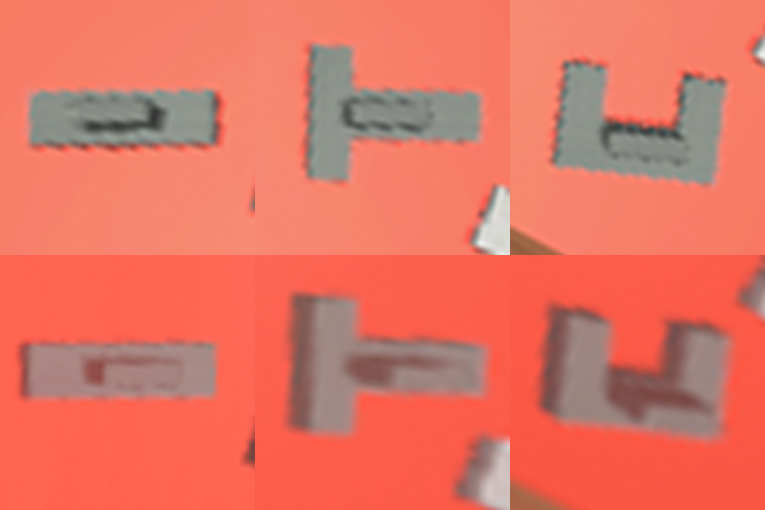

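The crop shows bar, tee and yoke, each with its rib, seen by the top camera (upper row) and side camera (lower row). All three are dark grey on red. Estimates: bar (.490,.2675) yaw 14.7°, tee (.498,-.285) yaw 13°, yoke (.363,-.321) yaw 21°, case yaw -5.9°. I'll start with the bar.

```bash
cat > go.py <<'E'
import sys; from h import *
def plan(x,y,z,yawdeg):
    o=ctrl.get_obs(); M=R.from_rotvec(o["tool_rot"]).as_matrix()
    a=np.radians(yawdeg); best=None
    for s in(1,-1):
        ty=s*np.array([np.cos(a),np.sin(a),0]); tz=np.array([0,0,-1.]); T=np.c_[np.cross(ty,tz),ty,tz]
        rv=R.from_matrix(M.T@T).as_rotvec()
        if best is None or np.linalg.norm(rv)<np.linalg.norm(best): best=rv
    off=M.T@(np.array([x,y,z])-o["tool_pos"])*1000
    print("offset",off.round(1),"rot",best.round(4),"q6",o["q"][5].round(2),"tcp",o["tool_pos"].round(4),"F",o["contact_force"].round(1),"t",o["t"])
if __name__=="__main__": plan(*map(float,sys.argv[1:5]))
E
cat > cw.py <<'E'
from h import *
c=np.array([575,15.])
for n,p in dict(bar=(83.2,70.9),tee=(-59.7,-65.5),yoke=(-56.4,73.2)).items(): print(n,(c+toR(-.0855)@p).round(1))
E
python3 cw.py; python3 go.py .490 .2675 .15 14.7
```

```text
bar [664.   78.5]
tee [509.9 -45.2]
yoke [525.1  92.7]
offset [-397.9 -233.4   81.3] rot [-0.     -0.      1.0364] q6 -0.12 tcp [0.1714 0.601  0.2313] F [-0.5 -1.   0. ] t 0.5
```

```bash
python3 -m handwheel '[{"gripper":0,"offset":[-398,-233,81],"rotation":[0,0,1.036]},{"gripper":0,"offset":[-398,-233,81],"rotation":[0,0,1.036]},{"gripper":0,"offset":[-398,-233,81],"rotation":[0,0,1.036]},{"gripper":0,"offset":[-398,-233,81],"rotation":[0,0,1.036]},{"gripper":0,"offset":[-398,-233,81],"rotation":[0,0,1.036]},{"gripper":0,"offset":[-398,-233,81],"rotation":[0,0,1.036]},{"gripper":0,"offset":[-398,-233,81],"rotation":[0,0,1.036]},{"gripper":0,"offset":[-398,-233,81],"rotation":[0,0,1.036]}]' 60; python3 go.py .490 .2675 .021 14.7
```

```text
t: 1.5
tool_pos: [0.4918, 0.2653, 0.1498]
tool_rot: [1.922, 2.485, -0.001]
contact_force: [-0.1, 0.5, 0.2]
opening: 0.0429
grip_force: 0.0
offset [  2.6  -1.1 128.8] rot [-0.0003  0.0004 -0.0025] q6 0.11 tcp [0.4918 0.2653 0.1498] F [-0.1  0.5  0.2] t 1.5
```

```bash
python3 -m handwheel '[{"gripper":0,"offset":[0,0,60],"rotation":[0,0,0]},{"gripper":0,"offset":[0,0,110],"rotation":[0,0,0]},{"gripper":0,"offset":[0,0,129],"rotation":[0,0,0]},{"gripper":0,"offset":[0,0,129],"rotation":[0,0,0]},{"gripper":1,"offset":[0,0,129],"rotation":[0,0,0]},{"gripper":1,"offset":[0,0,129],"rotation":[0,0,0]},{"gripper":1,"offset":[0,0,129],"rotation":[0,0,0]},{"gripper":1,"offset":[0,0,129],"rotation":[0,0,0]}]' 60
python3 -m handwheel '[{"gripper":1,"offset":[0,0,0],"rotation":[0,0,0]},{"gripper":1,"offset":[0,0,0],"rotation":[0,0,0]},{"gripper":1,"offset":[0,0,-70],"rotation":[0,0,0]},{"gripper":1,"offset":[0,0,-129],"rotation":[0,0,0]},{"gripper":1,"offset":[0,0,-129],"rotation":[0,0,0]},{"gripper":1,"offset":[0,0,-129],"rotation":[0,0,0]},{"gripper":1,"offset":[0,0,-129],"rotation":[0,0,0]},{"gripper":1,"offset":[0,0,-129],"rotation":[0,0,0]}]' 60
python3 go.py .664 .0785 .15 -5.9
```

```text
t: 2.5
tool_pos: [0.4923, 0.2688, 0.0241]
tool_rot: [1.917, 2.486, 0.007]
contact_force: [-0.3, 0.9, 6.9]
opening: 0.0124
grip_force: 59.9
t: 3.5
tool_pos: [0.4888, 0.2673, 0.1477]
tool_rot: [-1.917, -2.486, 0.006]
contact_force: [0.2, -0.7, -4.0]
opening: 0.0127
grip_force: 60.0
offset [-227.1  121.4   -2.8] rot [-0.0043  0.0013  0.36  ] q6 0.11 tcp [0.4888 0.2673 0.1477] F [ 0.2 -0.7 -4. ] t 3.5
```

```bash
python3 -m handwheel '[{"gripper":1,"offset":[-227,121,0],"rotation":[0,0,0.36]},{"gripper":1,"offset":[-227,121,0],"rotation":[0,0,0.36]},{"gripper":1,"offset":[-227,121,0],"rotation":[0,0,0.36]},{"gripper":1,"offset":[-227,121,0],"rotation":[0,0,0.36]},{"gripper":1,"offset":[-227,121,0],"rotation":[0,0,0.36]},{"gripper":1,"offset":[-227,121,0],"rotation":[0,0,0.36]},{"gripper":1,"offset":[-227,121,0],"rotation":[0,0,0.36]},{"gripper":1,"offset":[-227,121,0],"rotation":[0,0,0.36]}]' 60
python3 go.py .664 .0785 .15 -5.9
python3 - <<'E'
from h import *
o=ctrl.get_obs(); T=o["tool_pos"]; A=[]
for n in("top","side"):
    d=ctrl.get_image(n)
    A.append(rect(d,T[:2],-.103,.10,.10,T[2]-.021+.016,.0005))
cv2.imwrite("pics/hand1.png",np.hstack(A)[:,:,::-1])
E
```

```text
t: 4.5
tool_pos: [0.6641, 0.0803, 0.1501]
tool_rot: [-2.331, -2.106, 0.0]
contact_force: [-0.1, 0.1, -3.2]
opening: 0.0124
grip_force: 60.2
offset [-1.8  0.1  0.1] rot [-0.0005 -0.0001  0.0017] q6 0.11 tcp [0.6641 0.0803 0.1501] F [-0.1  0.1 -3.2] t 4.5
```

View pics/hand1.png

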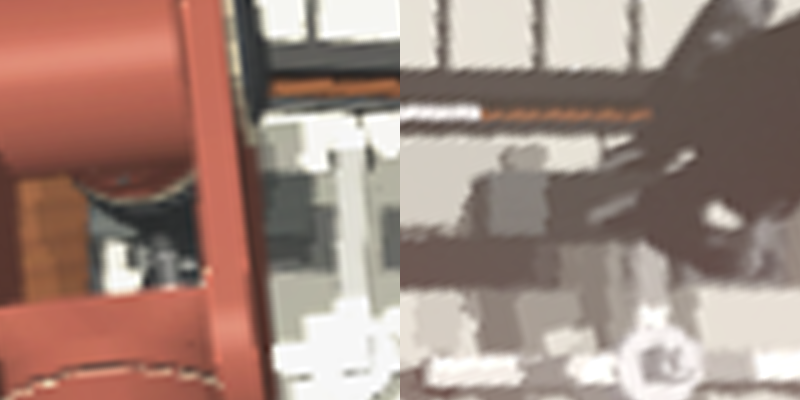

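```bash
python3 -m handwheel '[{"gripper":1,"offset":[-1,0,40],"rotation":[0,0,0]},{"gripper":1,"offset":[-1,0,80],"rotation":[0,0,0]},{"gripper":1,"offset":[-1,0,80],"rotation":[0,0,0]},{"gripper":1,"offset":[-1,0,80],"rotation":[0,0,0]},{"gripper":1,"offset":[-1,0,80],"rotation":[0,0,0]},{"gripper":1,"offset":[-1,0,80],"rotation":[0,0,0]},{"gripper":1,"offset":[-1,0,80],"rotation":[0,0,0]},{"gripper":1,"offset":[-1,0,80],"rotation":[0,0,0]}]' 60
python3 go.py .664 .0775 .056 -5.9
```

```text
t: 5.6
tool_pos: [0.665, 0.078, 0.0706]
tool_rot: [2.333, 2.104, 0.0]
contact_force: [-0.6, 0.4, -4.1]
opening: 0.0127
grip_force: 60.0
offset [-0.6 -0.9 14.6] rot [ 0.0003 -0.     -0.0001] q6 0.11 tcp [0.665  0.078  0.0706] F [-0.6  0.4 -4.1] t 5.6
```

```bash
python3 -m handwheel '[{"gripper":1,"offset":[-0.5,-0.5,5],"rotation":[0,0,0]},{"gripper":1,"offset":[-0.5,-0.5,9],"rotation":[0,0,0]},{"gripper":1,"offset":[-0.5,-0.5,11],"rotation":[0,0,0]},{"gripper":1,"offset":[-0.5,-0.5,13],"rotation":[0,0,0]},{"gripper":1,"offset":[-0.5,-0.5,14],"rotation":[0,0,0]},{"gripper":1,"offset":[-0.5,-0.5,14.5],"rotation":[0,0,0]},{"gripper":1,"offset":[-0.5,-0.5,14.5],"rotation":[0,0,0]},{"gripper":1,"offset":[-0.5,-0.5,14.5],"rotation":[0,0,0]}]' 60
python3 go.py .664 .0775 .053 -5.9
```

```text
t: 6.6
tool_pos: [0.6645, 0.0776, 0.056]
tool_rot: [2.333, 2.104, 0.0]
contact_force: [-0.2, 0.5, -3.0]
opening: 0.0126
grip_force: 60.2
offset [-0.1 -0.5  3. ] rot [ 0.0004 -0.     -0.    ] q6 0.11 tcp [0.6645 0.0776 0.056 ] F [-0.2  0.5 -3. ] t 6.6
```

```bash
python3 -m handwheel '[{"gripper":1,"offset":[0,0,1],"rotation":[0,0,0]},{"gripper":1,"offset":[0,0,2],"rotation":[0,0,0]},{"gripper":1,"offset":[0,0,3],"rotation":[0,0,0]},{"gripper":1,"offset":[0,0,4],"rotation":[0,0,0]},{"gripper":1,"offset":[0,0,4],"rotation":[0,0,0]},{"gripper":1,"offset":[0,0,4],"rotation":[0,0,0]},{"gripper":1,"offset":[0,0,4],"rotation":[0,0,0]},{"gripper":1,"offset":[0,0,4],"rotation":[0,0,0]}]' 60
```

```text
t: 7.6
tool_pos: [0.6642, 0.0776, 0.0516]
tool_rot: [-2.333, -2.104, 0.0]
contact_force: [0.6, -0.8, -0.7]
opening: 0.0127
grip_force: 60.5
```

```bash
python3 -m handwheel '[{"gripper":1,"offset":[0,0,2],"rotation":[0,0,0]},{"gripper":1,"offset":[0,0,4],"rotation":[0,0,0]},{"gripper":1,"offset":[0,0,6],"rotation":[0,0,0]},{"gripper":1,"offset":[0,0,8],"rotation":[0,0,0]},{"gripper":1,"offset":[0,0,9],"rotation":[0,0,0]},{"gripper":1,"offset":[0,0,9],"rotation":[0,0,0]},{"gripper":1,"offset":[0,0,9],"rotation":[0,0,0]},{"gripper":1,"offset":[0,0,9],"rotation":[0,0,0]}]' 60
```

```text
t: 8.6
tool_pos: [0.6641, 0.0775, 0.0425]
tool_rot: [-2.333, -2.104, 0.001]
contact_force: [0.6, 0.2, -2.3]
opening: 0.0127
grip_force: 60.2
```

```bash
python3 -m handwheel '[{"gripper":1,"offset":[0,0,1],"rotation":[0,0,0]},{"gripper":1,"offset":[0,0,2],"rotation":[0,0,0]},{"gripper":1,"offset":[0,0,3],"rotation":[0,0,0]},{"gripper":1,"offset":[0,0,4],"rotation":[0,0,0]},{"gripper":1,"offset":[0,0,4],"rotation":[0,0,0]},{"gripper":1,"offset":[0,0,4],"rotation":[0,0,0]},{"gripper":1,"offset":[0,0,4],"rotation":[0,0,0]},{"gripper":1,"offset":[0,0,4],"rotation":[0,0,0]}]' 60
```

```text
t: 9.6
tool_pos: [0.6645, 0.0775, 0.0422]
tool_rot: [-2.332, -2.104, 0.001]
contact_force: [-8.3, -0.8, 13.9]
opening: 0.0124
grip_force: 62.7
```

Floor contact at tcp z .042, so the bar is home. I'll release it and go to the tee.

```bash
python3 -m handwheel '[{"gripper":0,"offset":[0,0,2],"rotation":[0,0,0]},{"gripper":0,"offset":[0,0,2],"rotation":[0,0,0]},{"gripper":0,"offset":[0,0,0],"rotation":[0,0,0]},{"gripper":0,"offset":[0,0,-50],"rotation":[0,0,0]},{"gripper":0,"offset":[0,0,-110],"rotation":[0,0,0]},{"gripper":0,"offset":[0,0,-110],"rotation":[0,0,0]},{"gripper":0,"offset":[0,0,-110],"rotation":[0,0,0]},{"gripper":0,"offset":[0,0,-110],"rotation":[0,0,0]}]' 60
python3 go.py .498 -.285 .15 13
```

```text
t: 10.6
tool_pos: [0.663, 0.0775, 0.1464]
tool_rot: [-2.331, -2.102, 0.004]
contact_force: [0.8, 0.4, -0.6]
opening: 0.0427
grip_force: 0.0
offset [-377.6 -126.9   -3. ] rot [-3.800e-03 -2.000e-04 -3.299e-01] q6 0.11 tcp [0.663  0.0775 0.1464] F [ 0.8  0.4 -0.6] t 10.6
```

```bash
python3 -m handwheel '[{"gripper":0,"offset":[-378,-127,0],"rotation":[0,0,-0.33]},{"gripper":0,"offset":[-378,-127,0],"rotation":[0,0,-0.33]},{"gripper":0,"offset":[-378,-127,0],"rotation":[0,0,-0.33]},{"gripper":0,"offset":[-378,-127,0],"rotation":[0,0,-0.33]},{"gripper":0,"offset":[-378,-127,0],"rotation":[0,0,-0.33]},{"gripper":0,"offset":[-378,-127,0],"rotation":[0,0,-0.33]},{"gripper":0,"offset":[-378,-127,0],"rotation":[0,0,-0.33]},{"gripper":0,"offset":[-378,-127,0],"rotation":[0,0,-0.33]}]' 60
python3 go.py .498 -.285 .022 13
python3 - <<'E'
from h import *
d=ctrl.get_image("side")
A=[cv2.resize(rect(d,np.array(c),np.radians(y),.075,.075,z,.0005),None,fx=.85,fy=.85) for c,y,z in (((.664,.0785),-5.9,.034),((.498,-.285),13,.016),((.363,-.321),21,.016))]
cv2.imwrite("pics/p2.png",np.hstack(A)[:,:,::-1])
E
```

```text
t: 11.6
tool_pos: [0.4976, -0.2863, 0.147]
tool_rot: [-1.958, -2.453, -0.0]
contact_force: [-0.2, 1.1, -0.2]
opening: 0.0428
grip_force: 0.0
offset [  0.8   0.9 125. ] rot [-0.0019 -0.0024 -0.0032] q6 -0.88 tcp [ 0.4976 -0.2863  0.147 ] F [-0.2  1.1 -0.2] t 11.6
```

View pics/p2.png

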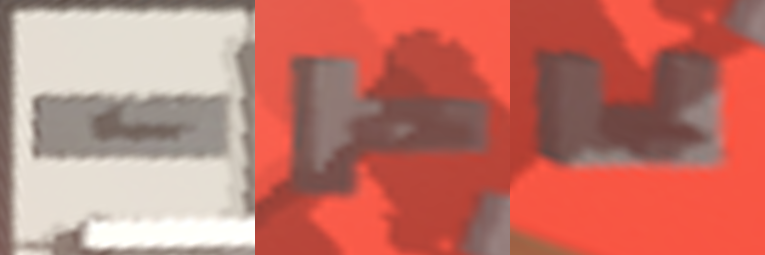

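The bar is flat in its cutout at (130,127), and the tee and yoke haven't moved. Grasping the tee.

```bash
python3 -m handwheel '[{"gripper":0,"offset":[0,0,60],"rotation":[0,0,0]},{"gripper":0,"offset":[0,0,105],"rotation":[0,0,0]},{"gripper":0,"offset":[0,0,125],"rotation":[0,0,0]},{"gripper":0,"offset":[0,0,125],"rotation":[0,0,0]},{"gripper":1,"offset":[0,0,125],"rotation":[0,0,0]},{"gripper":1,"offset":[0,0,125],"rotation":[0,0,0]},{"gripper":1,"offset":[0,0,125],"rotation":[0,0,0]},{"gripper":1,"offset":[0,0,125],"rotation":[0,0,0]}]' 60
python3 -m handwheel '[{"gripper":1,"offset":[0,0,0],"rotation":[0,0,0]},{"gripper":1,"offset":[0,0,0],"rotation":[0,0,0]},{"gripper":1,"offset":[0,0,-70],"rotation":[0,0,0]},{"gripper":1,"offset":[0,0,-129],"rotation":[0,0,0]},{"gripper":1,"offset":[0,0,-129],"rotation":[0,0,0]},{"gripper":1,"offset":[0,0,-129],"rotation":[0,0,0]},{"gripper":1,"offset":[0,0,-129],"rotation":[0,0,0]},{"gripper":1,"offset":[0,0,-129],"rotation":[0,0,0]}]' 60
python3 go.py .51 -.045 .15 -5.9
```

```text
t: 12.65
tool_pos: [0.5009, -0.2865, 0.0265]
tool_rot: [1.953, 2.455, 0.001]
contact_force: [0.8, -0.5, 6.1]
opening: 0.0129
grip_force: 62.4
t: 13.65
tool_pos: [0.498, -0.2846, 0.1503]
tool_rot: [-1.953, -2.455, 0.0]
contact_force: [0.2, -0.8, -1.8]
opening: 0.0126
grip_force: 61.3
offset [230.7  65.6   0.9] rot [-0.0032 -0.0027  0.3299] q6 -0.88 tcp [ 0.498  -0.2846  0.1503] F [ 0.2 -0.8 -1.8] t 13.65
```

```bash
python3 -m handwheel '[{"gripper":1,"offset":[231,66,0],"rotation":[0,0,0.33]},{"gripper":1,"offset":[231,66,0],"rotation":[0,0,0.33]},{"gripper":1,"offset":[231,66,0],"rotation":[0,0,0.33]},{"gripper":1,"offset":[231,66,0],"rotation":[0,0,0.33]},{"gripper":1,"offset":[231,66,0],"rotation":[0,0,0.33]},{"gripper":1,"offset":[231,66,0],"rotation":[0,0,0.33]},{"gripper":1,"offset":[231,66,0],"rotation":[0,0,0.33]},{"gripper":1,"offset":[231,66,0],"rotation":[0,0,0.33]}]' 60
python3 -m handwheel '[{"gripper":1,"offset":[0,0,20],"rotation":[0,0,0]},{"gripper":1,"offset":[0,0,40],"rotation":[0,0,0]},{"gripper":1,"offset":[0,0,60],"rotation":[0,0,0]},{"gripper":1,"offset":[0,0,76],"rotation":[0,0,0]},{"gripper":1,"offset":[0,0,76],"rotation":[0,0,0]},{"gripper":1,"offset":[0,0,76],"rotation":[0,0,0]},{"gripper":1,"offset":[0,0,76],"rotation":[0,0,0]},{"gripper":1,"offset":[0,0,76],"rotation":[0,0,0]}]' 60
python3 go.py .51 -.045 .06 -5.9
python3 - <<'E'
from h import *
o=ctrl.get_obs(); T=o["tool_pos"]; A=[]
for n in("top","side"):
    d=ctrl.get_image(n)
    A.append(rect(d,T[:2],-.103,.10,.10,T[2]-.0245+.016,.0005))
cv2.imwrite("pics/hand2.png",np.hstack(A)[:,:,::-1])
E
```

```text
t: 14.65
tool_pos: [0.5114, -0.0466, 0.1526]
tool_rot: [-2.335, -2.102, 0.0]
contact_force: [0.2, -0.6, -2.5]
opening: 0.0123
grip_force: 61.3
t: 15.65
tool_pos: [0.512, -0.0455, 0.0777]
tool_rot: [2.332, 2.103, 0.001]
contact_force: [-0.4, 0.7, -2.8]
opening: 0.0124
grip_force: 61.1
offset [ 0.3 -2.1 17.7] rot [0.0016 0.0002 0.0001] q6 -0.13 tcp [ 0.512  -0.0455  0.0777] F [-0.4  0.7 -2.8] t 15.65
```

View pics/hand2.png

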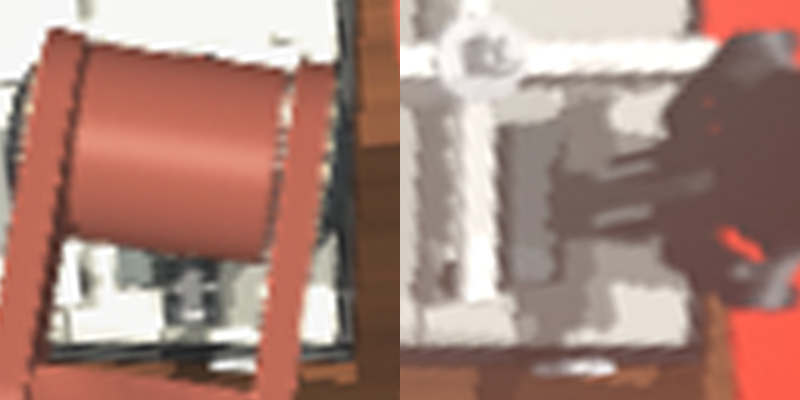

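```bash
python3 -m handwheel '[{"gripper":1,"offset":[-0.5,-1,6],"rotation":[0,0,0]},{"gripper":1,"offset":[-0.5,-1,10],"rotation":[0,0,0]},{"gripper":1,"offset":[-0.5,-1,14],"rotation":[0,0,0]},{"gripper":1,"offset":[-0.5,-1,16],"rotation":[0,0,0]},{"gripper":1,"offset":[-0.5,-1,18],"rotation":[0,0,0]},{"gripper":1,"offset":[-0.5,-1,18],"rotation":[0,0,0]},{"gripper":1,"offset":[-0.5,-1,18],"rotation":[0,0,0]},{"gripper":1,"offset":[-0.5,-1,18],"rotation":[0,0,0]}]' 60
python3 -m handwheel '[{"gripper":1,"offset":[0,0,1],"rotation":[0,0,0]},{"gripper":1,"offset":[0,0,2],"rotation":[0,0,0]},{"gripper":1,"offset":[0,0,3],"rotation":[0,0,0]},{"gripper":1,"offset":[0,0,3],"rotation":[0,0,0]},{"gripper":1,"offset":[0,0,3],"rotation":[0,0,0]},{"gripper":1,"offset":[0,0,3],"rotation":[0,0,0]},{"gripper":1,"offset":[0,0,3],"rotation":[0,0,0]},{"gripper":1,"offset":[0,0,3],"rotation":[0,0,0]}]' 60
```

```text
t: 16.75
tool_pos: [0.5104, -0.0458, 0.0589]
tool_rot: [2.333, 2.104, 0.0]
contact_force: [-0.5, 0.4, -2.8]
opening: 0.0123
grip_force: 61.2
t: 17.75
tool_pos: [0.5105, -0.0459, 0.0559]
tool_rot: [2.333, 2.104, 0.0]
contact_force: [0.2, 0.5, 2.5]
opening: 0.0125
grip_force: 61.8
```

```bash
python3 -m handwheel '[{"gripper":1,"offset":[0,0,1],"rotation":[0,0,0]},{"gripper":1,"offset":[0,0,2],"rotation":[0,0,0]},{"gripper":1,"offset":[0,0,3],"rotation":[0,0,0]},{"gripper":1,"offset":[0,0,3],"rotation":[0,0,0]},{"gripper":1,"offset":[0,0,3],"rotation":[0,0,0]},{"gripper":1,"offset":[0,0,3],"rotation":[0,0,0]},{"gripper":1,"offset":[0,0,3],"rotation":[0,0,0]},{"gripper":1,"offset":[0,0,3],"rotation":[0,0,0]}]' 60
```

```text
t: 18.75
tool_pos: [0.51, -0.0458, 0.0524]
tool_rot: [-2.332, -2.104, 0.001]
contact_force: [1.7, 0.1, -5.2]
opening: 0.0125
grip_force: 60.9
```

```bash
python3 -m handwheel '[{"gripper":1,"offset":[0,0,2],"rotation":[0,0,0]},{"gripper":1,"offset":[0,0,4],"rotation":[0,0,0]},{"gripper":1,"offset":[0,0,6],"rotation":[0,0,0]},{"gripper":1,"offset":[0,0,8],"rotation":[0,0,0]},{"gripper":1,"offset":[0,0,9],"rotation":[0,0,0]},{"gripper":1,"offset":[0,0,10],"rotation":[0,0,0]},{"gripper":1,"offset":[0,0,10],"rotation":[0,0,0]},{"gripper":1,"offset":[0,0,10],"rotation":[0,0,0]}]' 60
```

```text
t: 19.75
tool_pos: [0.5105, -0.0458, 0.0445]
tool_rot: [-2.332, -2.104, 0.001]
contact_force: [-4.7, 1.7, 11.3]
opening: 0.0126
grip_force: 63.1
```

```bash
python3 -m handwheel '[{"gripper":1,"offset":[0,0,1],"rotation":[0,0,0]},{"gripper":1,"offset":[0,0,1.5],"rotation":[0,0,0]},{"gripper":0,"offset":[0,0,1],"rotation":[0,0,0]},{"gripper":0,"offset":[0,0,0],"rotation":[0,0,0]},{"gripper":0,"offset":[0,0,-2],"rotation":[0,0,0]},{"gripper":0,"offset":[0,0,-50],"rotation":[0,0,0]},{"gripper":0,"offset":[0,0,-110],"rotation":[0,0,0]},{"gripper":0,"offset":[0,0,-110],"rotation":[0,0,0]}]' 60
python3 go.py .363 -.321 .15 21.3
```

```text
t: 20.75
tool_pos: [0.5141, -0.0467, 0.1592]
tool_rot: [2.326, 2.098, 0.01]
contact_force: [-0.1, 0.4, 0.2]
opening: 0.0425
grip_force: 0.0
offset [-288.4 -122.3    8.2] rot [ 0.0109  0.0042 -0.4747] q6 -0.13 tcp [ 0.5141 -0.0467  0.1592] F [-0.1  0.4  0.2] t 20.75
```

```bash
python3 -m handwheel '[{"gripper":0,"offset":[-289,-118.5,4],"rotation":[0,0,-0.475]},{"gripper":0,"offset":[-289,-118.5,4],"rotation":[0,0,-0.475]},{"gripper":0,"offset":[-289,-118.5,4],"rotation":[0,0,-0.475]},{"gripper":0,"offset":[-289,-118.5,4],"rotation":[0,0,-0.475]},{"gripper":0,"offset":[-289,-118.5,4],"rotation":[0,0,-0.475]},{"gripper":0,"offset":[-289,-118.5,4],"rotation":[0,0,-0.475]},{"gripper":0,"offset":[-289,-118.5,4],"rotation":[0,0,-0.475]},{"gripper":0,"offset":[-289,-118.5,4],"rotation":[0,0,-0.475]}]' 60
python3 go.py .363 -.321 .022 21.3
python3 - <<'E'
from h import *
d=ctrl.get_image("side")
A=[cv2.resize(rect(d,np.array(c),np.radians(y),.075,.075,z,.0005),None,fx=.85,fy=.85) for c,y,z in (((.664,.0785),-5.9,.034),((.51,-.045),-5.9,.034),((.363,-.321),21.3,.016))]
cv2.imwrite("pics/p3.png",np.hstack(A)[:,:,::-1])
E
```

```text
t: 21.75
tool_pos: [0.3633, -0.3198, 0.1482]
tool_rot: [-1.77, -2.594, -0.001]
contact_force: [-0.3, 0.4, -0.6]
opening: 0.043
grip_force: 0.0
offset [ -1.2  -0.7 126.2] rot [ 0.0001 -0.0013  0.0017] q6 -1.25 tcp [ 0.3633 -0.3198  0.1482] F [-0.3  0.4 -0.6] t 21.75
```

View pics/p3.png

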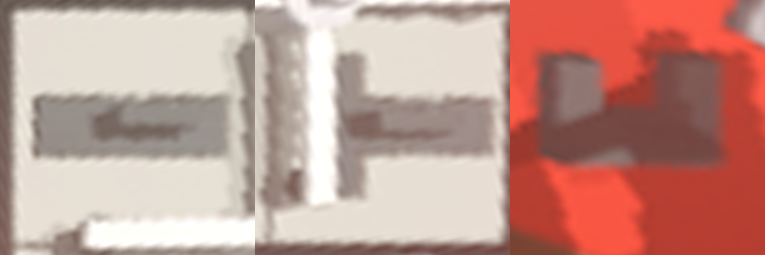

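The bar and tee sit flat in their cutouts. The yoke is centred under the tool, so I'll grasp it.

```bash
python3 -m handwheel '[{"gripper":0,"offset":[0,0,60],"rotation":[0,0,0]},{"gripper":0,"offset":[0,0,105],"rotation":[0,0,0]},{"gripper":0,"offset":[0,0,126],"rotation":[0,0,0]},{"gripper":0,"offset":[0,0,126],"rotation":[0,0,0]},{"gripper":1,"offset":[0,0,126],"rotation":[0,0,0]},{"gripper":1,"offset":[0,0,126],"rotation":[0,0,0]},{"gripper":1,"offset":[0,0,126],"rotation":[0,0,0]},{"gripper":1,"offset":[0,0,126],"rotation":[0,0,0]}]' 60
python3 -m handwheel '[{"gripper":1,"offset":[0,0,0],"rotation":[0,0,0]},{"gripper":1,"offset":[0,0,0],"rotation":[0,0,0]},{"gripper":1,"offset":[0,0,-70],"rotation":[0,0,0]},{"gripper":1,"offset":[0,0,-129],"rotation":[0,0,0]},{"gripper":1,"offset":[0,0,-129],"rotation":[0,0,0]},{"gripper":1,"offset":[0,0,-129],"rotation":[0,0,0]},{"gripper":1,"offset":[0,0,-129],"rotation":[0,0,0]},{"gripper":1,"offset":[0,0,-129],"rotation":[0,0,0]}]' 60
python3 go.py .525 .092 .15 -5.9
```

```text
t: 22.8
tool_pos: [0.364, -0.3221, 0.0248]
tool_rot: [1.771, 2.591, -0.0]
contact_force: [0.8, 2.0, 6.1]
opening: 0.0124
grip_force: 61.8
t: 23.8
tool_pos: [0.3619, -0.32, 0.1494]
tool_rot: [-1.77, -2.59, -0.002]
contact_force: [0.6, -0.8, -1.9]
opening: 0.0128
grip_force: 60.6
offset [3.246e+02 3.017e+02 3.000e-01] rot [-0.0023 -0.0037  0.4748] q6 -1.25 tcp [ 0.3619 -0.32    0.1494] F [ 0.6 -0.8 -1.9] t 23.8
```

```bash
python3 -m handwheel '[{"gripper":1,"offset":[326,301,0],"rotation":[0,0,0.475]},{"gripper":1,"offset":[326,301,0],"rotation":[0,0,0.475]},{"gripper":1,"offset":[326,301,0],"rotation":[0,0,0.475]},{"gripper":1,"offset":[326,301,0],"rotation":[0,0,0.475]},{"gripper":1,"offset":[326,301,0],"rotation":[0,0,0.475]},{"gripper":1,"offset":[326,301,0],"rotation":[0,0,0.475]},{"gripper":1,"offset":[326,301,0],"rotation":[0,0,0.475]},{"gripper":1,"offset":[326,301,0],"rotation":[0,0,0.475]}]' 60
python3 -m handwheel '[{"gripper":1,"offset":[0,0,0],"rotation":[0,0,0]},{"gripper":1,"offset":[0,0,0],"rotation":[0,0,0]},{"gripper":1,"offset":[0,0,20],"rotation":[0,0,0]},{"gripper":1,"offset":[0,0,50],"rotation":[0,0,0]},{"gripper":1,"offset":[0,0,74],"rotation":[0,0,0]},{"gripper":1,"offset":[0,0,74],"rotation":[0,0,0]},{"gripper":1,"offset":[0,0,74],"rotation":[0,0,0]},{"gripper":1,"offset":[0,0,74],"rotation":[0,0,0]}]' 60
python3 go.py .525 .092 .058 -5.9
python3 - <<'E'
from h import *
o=ctrl.get_obs(); T=o["tool_pos"]; A=[]
d=ctrl.get_image("side")
cv2.imwrite("pics/hand3.png",rect(d,np.array([.525,.0925]),-.103,.10,.10,T[2]-.0245+.016,.0005)[:,:,::-1])
E
```

```text
t: 24.8
tool_pos: [0.5246, 0.0951, 0.1504]
tool_rot: [-2.328, -2.107, 0.002]
contact_force: [-0.4, -1.2, -1.7]
opening: 0.0127
grip_force: 60.6
t: 25.8
tool_pos: [0.5258, 0.0918, 0.0792]
tool_rot: [2.332, 2.103, 0.003]
contact_force: [0.7, -0.1, -2.1]
opening: 0.0128
grip_force: 60.4
offset [ 0.1 -0.8 21.2] rot [ 0.0026 -0.0003 -0.0004] q6 0.14 tcp [0.5258 0.0918 0.0792] F [ 0.7 -0.1 -2.1] t 25.8
```

View pics/hand3.png

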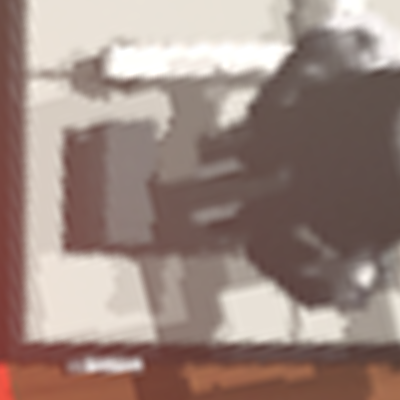

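```bash
python3 -m handwheel '[{"gripper":1,"offset":[0,0,6],"rotation":[0,0,0]},{"gripper":1,"offset":[0,0,10],"rotation":[0,0,0]},{"gripper":1,"offset":[0,0,14],"rotation":[0,0,0]},{"gripper":1,"offset":[0,0,17],"rotation":[0,0,0]},{"gripper":1,"offset":[0,0,19],"rotation":[0,0,0]},{"gripper":1,"offset":[0,0,19],"rotation":[0,0,0]},{"gripper":1,"offset":[0,0,19],"rotation":[0,0,0]},{"gripper":1,"offset":[0,0,19],"rotation":[0,0,0]}]' 60
python3 -m handwheel '[{"gripper":1,"offset":[0,0,1],"rotation":[0,0,0]},{"gripper":1,"offset":[0,0,2],"rotation":[0,0,0]},{"gripper":1,"offset":[0,0,3],"rotation":[0,0,0]},{"gripper":1,"offset":[0,0,3],"rotation":[0,0,0]},{"gripper":1,"offset":[0,0,3],"rotation":[0,0,0]},{"gripper":1,"offset":[0,0,3],"rotation":[0,0,0]},{"gripper":1,"offset":[0,0,3],"rotation":[0,0,0]},{"gripper":1,"offset":[0,0,3],"rotation":[0,0,0]}]' 60
```

```text
t: 26.85
tool_pos: [0.5249, 0.092, 0.059]
tool_rot: [2.333, 2.104, 0.001]
contact_force: [-0.6, 0.9, -1.8]
opening: 0.0123
grip_force: 60.5
t: 27.85
tool_pos: [0.525, 0.092, 0.056]
tool_rot: [2.333, 2.104, 0.001]
contact_force: [0.6, 2.3, -0.4]
opening: 0.0129
grip_force: 60.9
```

```bash
python3 -m handwheel '[{"gripper":1,"offset":[0,0,1],"rotation":[0,0,0]},{"gripper":1,"offset":[0,0,2],"rotation":[0,0,0]},{"gripper":1,"offset":[0,0,3],"rotation":[0,0,0]},{"gripper":1,"offset":[0,0,4],"rotation":[0,0,0]},{"gripper":1,"offset":[0,0,4],"rotation":[0,0,0]},{"gripper":1,"offset":[0,0,4],"rotation":[0,0,0]},{"gripper":1,"offset":[0,0,4],"rotation":[0,0,0]},{"gripper":1,"offset":[0,0,4],"rotation":[0,0,0]}]' 60
```

```text
t: 28.85
tool_pos: [0.5246, 0.092, 0.0515]
tool_rot: [-2.333, -2.104, 0.0]
contact_force: [2.7, 1.3, -2.3]
opening: 0.0128
grip_force: 60.5
```

```bash
python3 -m handwheel '[{"gripper":1,"offset":[0,0,2],"rotation":[0,0,0]},{"gripper":1,"offset":[0,0,4],"rotation":[0,0,0]},{"gripper":1,"offset":[0,0,6],"rotation":[0,0,0]},{"gripper":1,"offset":[0,0,8],"rotation":[0,0,0]},{"gripper":1,"offset":[0,0,9.5],"rotation":[0,0,0]},{"gripper":1,"offset":[0,0,10.5],"rotation":[0,0,0]},{"gripper":1,"offset":[0,0,10.5],"rotation":[0,0,0]},{"gripper":1,"offset":[0,0,10.5],"rotation":[0,0,0]}]' 60
```

```text
t: 29.85
tool_pos: [0.5245, 0.0921, 0.0428]
tool_rot: [-2.332, -2.104, 0.002]
contact_force: [-6.5, 1.5, 10.6]
opening: 0.0129
grip_force: 62.4
```

```bash
python3 -m handwheel '[{"gripper":1,"offset":[0,0,1.5],"rotation":[0,0,0]},{"gripper":0,"offset":[0,0,1],"rotation":[0,0,0]},{"gripper":0,"offset":[0,0,0],"rotation":[0,0,0]},{"gripper":0,"offset":[0,0,-2],"rotation":[0,0,0]},{"gripper":0,"offset":[0,0,-50],"rotation":[0,0,0]},{"gripper":0,"offset":[0,0,-110],"rotation":[0,0,0]},{"gripper":0,"offset":[0,0,-150],"rotation":[0,0,0]},{"gripper":0,"offset":[0,0,-150],"rotation":[0,0,0]}]' 60
python3 -m handwheel '[{"gripper":0,"offset":[250,-200,0],"rotation":[0,0,0]},{"gripper":0,"offset":[250,-200,0],"rotation":[0,0,0]},{"gripper":0,"offset":[250,-200,0],"rotation":[0,0,0]},{"gripper":0,"offset":[250,-200,0],"rotation":[0,0,0]},{"gripper":0,"offset":[250,-200,0],"rotation":[0,0,0]},{"gripper":0,"offset":[250,-200,0],"rotation":[0,0,0]},{"gripper":0,"offset":[250,-200,0],"rotation":[0,0,0]},{"gripper":0,"offset":[250,-200,0],"rotation":[0,0,0]}]' 60
python3 - <<'E'
from h import *
D={n:ctrl.get_image(n) for n in("top","side")}
A=[]
for n,d in D.items():
    A.append(np.vstack([rect(d,np.array([.632,.263]),0,.075,.075,.064,.0005),rect(d,np.array([.586,.018]),-.103,.075,.075,.082,.0005)]))
A.append(cv2.resize(D["top"]["image"][130:310,210:370],None,fx=1,fy=1))
h=np.zeros((600,200,3),np.uint8); h[:180,:160]=A.pop()
cv2.imwrite("pics/hd.png",np.hstack(A+[h])[:,:,::-1])
E
```

```text
t: 30.85
tool_pos: [0.5273, 0.092, 0.1962]
tool_rot: [2.329, 2.1, 0.01]
contact_force: [1.0, 0.3, 0.1]
opening: 0.0425
grip_force: 0.0
t: 31.85
tool_pos: [0.3522, 0.36, 0.1906]
tool_rot: [2.335, 2.102, -0.002]
contact_force: [-0.2, 0.5, 0.3]
opening: 0.0421
grip_force: 0.0
```

View pics/hd.png

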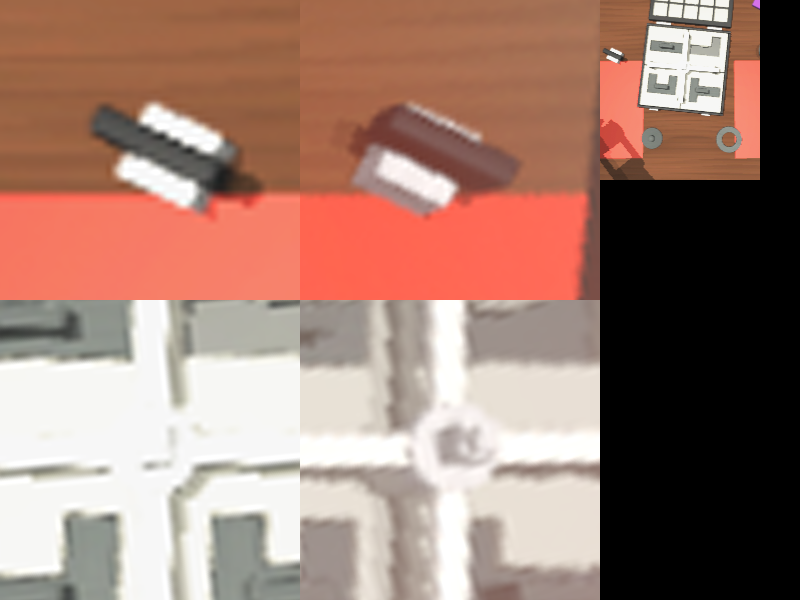

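Handle: dark bar over a white hub, at (162,144) in the left crop (top camera) and about (153,146) in the middle crop (side camera). The hub circle is at (455,447). I'll refine these numerically.

Run:
```python
from h import *
D={n:ctrl.get_image(n) for n in("top","side")}
c=np.array([.635,.258])
for n,d in D.items():
    for nm,z in (("white",.032),("dark",.064)):
        im=rect(d,c,0,.055,.055,z,.0005).astype(int); v=im.max(2); s=v-im.min(2)
        if nm=="white": m=(v>200)&(s<40)
        else: m=(v<(85 if n=="top" else 105))
        m=m.astype(np.uint8); nc,lab,st,ce=cv2.connectedComponentsWithStats(m)
        ids=[i for i in range(1,nc) if st[i,4]>150]
        if nm=="dark": ids=[max(ids,key=lambda i:st[i,4])]
        ys,xs=np.where(np.isin(lab,ids)); P=np.c_[c[0]*1000+55-ys*.5,c[1]*1000+55-xs*.5].astype(np.float32)
        r=cv2.minAreaRect(P); print(n,nm,[np.round(q,1) for q in r], cv2.boxPoints(r).round(1).tolist())
# hub/arms in case frame: bright mask profiles at arms (z=.08)
for n,d in D.items():
    g=rect(d,np.array([.586,.0155]),-.103,.13,.13,.08,.0005).astype(float).mean(2)
    ix=lambda x:int(round((130-x)/.5))
    for nm,a in (("x",g),("y",g.T)):
        for lo,hi in ((60,100),(-100,-60)):
            p=a[ix(20):ix(-20),ix(hi):ix(lo)].mean(1); print(n,nm,lo,p[::4].round(0).astype(int).tolist())
```

```text
top white [array([634.8, 261.3]), array([42.4, 41.7]), np.float64(65.3)] [[607.0, 250.6999969482422], [644.9000244140625, 233.3000030517578], [662.5999755859375, 271.79998779296875], [624.7000122070312, 289.29998779296875]]
top dark [array([629.6, 253.2]), array([81.1, 16.6]), np.float64(65.6)] [[605.2999877929688, 219.6999969482422], [620.4000244140625, 212.89999389648438], [653.9000244140625, 286.70001220703125], [638.7999877929688, 293.5]]
side white [array([623. , 266.4]), array([40.9, 13.9]), np.float64(63.4)] [[607.5999755859375, 251.1999969482422], [620.0, 245.0], [638.2999877929688, 281.6000061035156], [625.9000244140625, 287.79998779296875]]Traceback (most recent call last):
  File "<stdin>", line 11, in <module>
ValueError: max() iterable argument is empty
```

```bash
python3 - <<'E'
from h import *
D={n:ctrl.get_image(n) for n in("top","side")}
for n,d in D.items():
    g=rect(d,np.array([.586,.0155]),-.103,.13,.13,.08,.0005).astype(float).mean(2)
    ix=lambda x:int(round((130-x)/.5))
    for nm,a in (("x",g),("y",g.T)):
        for lo,hi in ((60,100),(-100,-60)):
            p=a[ix(20):ix(-20),ix(hi):ix(lo)].mean(1); print(n,nm,lo,p[::3].round(0).astype(int).tolist())
E
python3 go.py .6345 .2605 .15 -24.7
```

```text
top x 60 [246, 246, 246, 246, 246, 246, 246, 245, 244, 244, 245, 247, 247, 247, 247, 247, 249, 252, 241, 200, 156, 149, 181, 216, 232, 238, 243]
top x -100 [246, 246, 246, 246, 246, 246, 245, 245, 246, 247, 247, 247, 247, 247, 249, 252, 245, 209, 164, 151, 178, 216, 239, 249, 249, 247, 246]
top y 60 [190, 190, 189, 189, 194, 207, 226, 242, 249, 248, 247, 247, 247, 247, 249, 250, 241, 211, 179, 162, 166, 174, 178, 180, 184, 191, 197]
top y -100 [175, 201, 227, 243, 249, 247, 246, 246, 246, 247, 247, 247, 247, 247, 247, 247, 250, 250, 234, 204, 178, 172, 183, 201, 220, 235, 244]
side x 60 [224, 224, 224, 224, 224, 223, 224, 227, 233, 243, 252, 254, 254, 254, 254, 254, 254, 253, 236, 193, 152, 140, 154, 177, 200, 218, 226]
side x -100 [222, 222, 222, 220, 220, 223, 231, 242, 251, 254, 254, 254, 254, 254, 254, 251, 235, 196, 154, 133, 140, 159, 179, 197, 211, 221, 224]
side y 60 [158, 157, 159, 165, 174, 187, 205, 227, 245, 253, 255, 254, 254, 254, 254, 251, 242, 224, 203, 190, 188, 190, 192, 192, 193, 194, 194]
side y -100 [164, 165, 168, 174, 183, 188, 189, 194, 210, 232, 249, 254, 255, 255, 254, 254, 254, 251, 235, 201, 166, 144, 139, 139, 138, 135, 134]
offset [-70.2 291.3  41.4] rot [ 1.000e-04 -0.000e+00  3.267e-01] q6 0.75 tcp [0.3521 0.3607 0.1913] F [-0.3  0.  -0.3] t 32.15
```

```bash
python3 -m handwheel '[{"gripper":0,"offset":[-70,291,41],"rotation":[0,0,0.327]},{"gripper":0,"offset":[-70,291,41],"rotation":[0,0,0.327]},{"gripper":0,"offset":[-70,291,41],"rotation":[0,0,0.327]},{"gripper":0,"offset":[-70,291,41],"rotation":[0,0,0.327]},{"gripper":0,"offset":[-70,291,41],"rotation":[0,0,0.327]},{"gripper":0,"offset":[-70,291,41],"rotation":[0,0,0.327]},{"gripper":0,"offset":[-70,291,41],"rotation":[0,0,0.327]},{"gripper":0,"offset":[-70,291,41],"rotation":[0,0,0.327]}]' 60
python3 -m handwheel '[{"gripper":0,"offset":[0,0,30],"rotation":[0,0,0]},{"gripper":0,"offset":[0,0,60],"rotation":[0,0,0]},{"gripper":0,"offset":[0,0,60],"rotation":[0,0,0]},{"gripper":0,"offset":[0,0,60],"rotation":[0,0,0]},{"gripper":0,"offset":[0,0,60],"rotation":[0,0,0]},{"gripper":0,"offset":[0,0,60],"rotation":[0,0,0]},{"gripper":0,"offset":[0,0,60],"rotation":[0,0,0]},{"gripper":0,"offset":[0,0,60],"rotation":[0,0,0]}]' 60
python3 go.py .6345 .2605 .037 -24.7
```

```text
t: 33.15
tool_pos: [0.6328, 0.2624, 0.1509]
tool_rot: [-2.643, -1.698, -0.001]
contact_force: [-0.4, -0.8, 0.1]
opening: 0.0426
grip_force: 0.0
t: 34.15
tool_pos: [0.6338, 0.2617, 0.0905]
tool_rot: [2.644, 1.696, 0.0]
contact_force: [-0.2, 0.1, 0.3]
opening: 0.0425
grip_force: 0.0
offset [-0.8  1.1 53.5] rot [ 0.0001 -0.0001  0.001 ] q6 0.71 tcp [0.6338 0.2617 0.0905] F [-0.2  0.1  0.3] t 34.15
```

```bash
python3 -m handwheel '[{"gripper":0,"offset":[-0.5,0.5,30],"rotation":[0,0,0]},{"gripper":0,"offset":[-0.5,0.5,52],"rotation":[0,0,0]},{"gripper":0,"offset":[-0.5,0.5,52],"rotation":[0,0,0]},{"gripper":0,"offset":[-0.5,0.5,52],"rotation":[0,0,0]},{"gripper":1,"offset":[-0.5,0.5,52],"rotation":[0,0,0]},{"gripper":1,"offset":[-0.5,0.5,52],"rotation":[0,0,0]},{"gripper":1,"offset":[-0.5,0.5,52],"rotation":[0,0,0]},{"gripper":1,"offset":[-0.5,0.5,52],"rotation":[0,0,0]}]' 80
python3 -m handwheel '[{"gripper":1,"offset":[0,0,0],"rotation":[0,0,0]},{"gripper":1,"offset":[0,0,0],"rotation":[0,0,0]},{"gripper":1,"offset":[0,0,-50],"rotation":[0,0,0]},{"gripper":1,"offset":[0,0,-110],"rotation":[0,0,0]},{"gripper":1,"offset":[0,0,-140],"rotation":[0,0,0]},{"gripper":1,"offset":[0,0,-140],"rotation":[0,0,0]},{"gripper":1,"offset":[0,0,-140],"rotation":[0,0,0]},{"gripper":1,"offset":[0,0,-140],"rotation":[0,0,0]}]' 80
python3 go.py .5869 .0164 .17 -4.9
```

```text
t: 35.15
tool_pos: [0.6351, 0.2613, 0.0398]
tool_rot: [2.644, 1.696, 0.004]
contact_force: [0.3, 0.2, 4.9]
opening: 0.0146
grip_force: 79.0
t: 36.15
tool_pos: [0.6323, 0.2605, 0.1744]
tool_rot: [-2.643, -1.695, 0.009]
contact_force: [-1.2, 0.2, -2.2]
opening: 0.0141
grip_force: 78.7
offset [-240.8   60.6    5.1] rot [-0.005   0.003  -0.3445] q6 0.71 tcp [0.6323 0.2605 0.1744] F [-1.2  0.2 -2.2] t 36.15
```

```bash
python3 -m handwheel '[{"gripper":1,"offset":[-242,59,0],"rotation":[0,0,-0.345]},{"gripper":1,"offset":[-242,59,0],"rotation":[0,0,-0.345]},{"gripper":1,"offset":[-242,59,0],"rotation":[0,0,-0.345]},{"gripper":1,"offset":[-242,59,0],"rotation":[0,0,-0.345]},{"gripper":1,"offset":[-242,59,0],"rotation":[0,0,-0.345]},{"gripper":1,"offset":[-242,59,0],"rotation":[0,0,-0.345]},{"gripper":1,"offset":[-242,59,0],"rotation":[0,0,-0.345]},{"gripper":1,"offset":[-242,59,0],"rotation":[0,0,-0.345]}]' 80
python3 -m handwheel '[{"gripper":1,"offset":[0,0,15],"rotation":[0,0,0]},{"gripper":1,"offset":[0,0,25],"rotation":[0,0,0]},{"gripper":1,"offset":[0,0,25],"rotation":[0,0,0]},{"gripper":1,"offset":[0,0,25],"rotation":[0,0,0]},{"gripper":1,"offset":[0,0,25],"rotation":[0,0,0]},{"gripper":1,"offset":[0,0,25],"rotation":[0,0,0]},{"gripper":1,"offset":[0,0,25],"rotation":[0,0,0]},{"gripper":1,"offset":[0,0,25],"rotation":[0,0,0]}]' 80
python3 go.py .5869 .0164 .145 -4.9
python3 - <<'E'
from h import *
d=ctrl.get_image("side"); T=ctrl.get_obs()["tool_pos"]
a=rect(d,np.array([.5869,.0164]),-.086,.075,.075,T[2]-.0395+.032,.0005)
u,v=proj(d,[.5869,.0164,.12])[0].astype(int)
b=cv2.resize(d["image"][v-30:v+30,u-40:u+40],None,fx=5,fy=5,interpolation=cv2.INTER_CUBIC)
cv2.imwrite("pics/sh.png",np.hstack([a,b])[:,:,::-1])
E
```

```text
t: 37.15
tool_pos: [0.5868, 0.0177, 0.178]
tool_rot: [-2.311, -2.127, 0.0]
contact_force: [-0.4, 0.9, -2.4]
opening: 0.0143
grip_force: 78.7
t: 38.15
tool_pos: [0.5868, 0.0164, 0.1534]
tool_rot: [2.314, 2.125, 0.0]
contact_force: [-0.9, -0.3, -1.8]
opening: 0.0147
grip_force: 78.7
offset [-0.   0.1  8.4] rot [0.0002 0.     0.0005] q6 -0.01 tcp [0.5868 0.0164 0.1534] F [-0.9 -0.3 -1.8] t 38.15
```

View pics/sh.png

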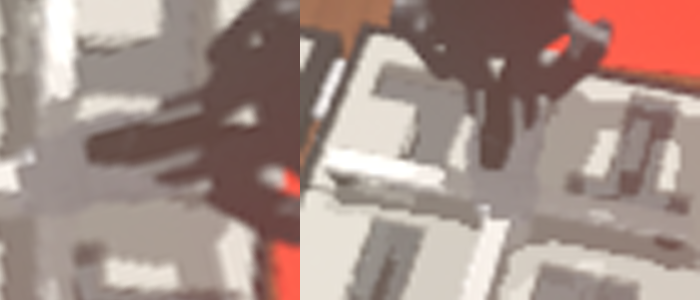

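The view is too occluded to measure from, but the bar is centred over the shaft at row 150. I'll descend by feel.

```bash
python3 -m handwheel '[{"gripper":1,"offset":[0,0,4],"rotation":[0,0,0]},{"gripper":1,"offset":[0,0,8],"rotation":[0,0,0]},{"gripper":1,"offset":[0,0,10],"rotation":[0,0,0]},{"gripper":1,"offset":[0,0,11],"rotation":[0,0,0]},{"gripper":1,"offset":[0,0,11],"rotation":[0,0,0]},{"gripper":1,"offset":[0,0,11],"rotation":[0,0,0]},{"gripper":1,"offset":[0,0,11],"rotation":[0,0,0]},{"gripper":1,"offset":[0,0,11],"rotation":[0,0,0]}]' 80
python3 -m handwheel '[{"gripper":1,"offset":[0,0,1],"rotation":[0,0,0]},{"gripper":1,"offset":[0,0,2],"rotation":[0,0,0]},{"gripper":1,"offset":[0,0,3],"rotation":[0,0,0]},{"gripper":1,"offset":[0,0,4],"rotation":[0,0,0]},{"gripper":1,"offset":[0,0,4],"rotation":[0,0,0]},{"gripper":1,"offset":[0,0,4],"rotation":[0,0,0]},{"gripper":1,"offset":[0,0,4],"rotation":[0,0,0]},{"gripper":1,"offset":[0,0,4],"rotation":[0,0,0]}]' 80
python3 -c "from station import ctrl;print(ctrl.get_obs()['wrist_torque'])"
```

```text
t: 39.2
tool_pos: [0.5868, 0.0164, 0.1424]
tool_rot: [2.314, 2.125, 0.0]
contact_force: [-0.2, -0.0, -1.1]
opening: 0.0146
grip_force: 78.7
t: 40.2
tool_pos: [0.5868, 0.0164, 0.1383]
tool_rot: [2.314, 2.125, 0.0]
contact_force: [-1.3, 0.8, -1.7]
opening: 0.0145
grip_force: 78.7
[0.00544358 0.02512928 0.05415557]
```

No contact yet. Continuing in small steps.

```bash
python3 -m handwheel '[{"gripper":1,"offset":[0,0,1],"rotation":[0,0,0]},{"gripper":1,"offset":[0,0,2],"rotation":[0,0,0]},{"gripper":1,"offset":[0,0,3],"rotation":[0,0,0]},{"gripper":1,"offset":[0,0,3],"rotation":[0,0,0]},{"gripper":1,"offset":[0,0,3],"rotation":[0,0,0]},{"gripper":1,"offset":[0,0,3],"rotation":[0,0,0]},{"gripper":1,"offset":[0,0,3],"rotation":[0,0,0]},{"gripper":1,"offset":[0,0,3],"rotation":[0,0,0]}]' 80
python3 -c "from station import ctrl;print(ctrl.get_obs()['wrist_torque'])"
```

```text
t: 41.2
tool_pos: [0.5868, 0.0165, 0.1353]
tool_rot: [2.314, 2.125, 0.0]
contact_force: [-0.2, 0.1, -2.4]
opening: 0.0145
grip_force: 78.7
[-0.04525305  0.03134583  0.01021775]
```

```bash
python3 -m handwheel '[{"gripper":1,"offset":[0,0,2],"rotation":[0,0,0]},{"gripper":1,"offset":[0,0,4],"rotation":[0,0,0]},{"gripper":1,"offset":[0,0,6],"rotation":[0,0,0]},{"gripper":1,"offset":[0,0,8],"rotation":[0,0,0]},{"gripper":1,"offset":[0,0,10],"rotation":[0,0,0]},{"gripper":1,"offset":[0,0,10],"rotation":[0,0,0]},{"gripper":1,"offset":[0,0,10],"rotation":[0,0,0]},{"gripper":1,"offset":[0,0,10],"rotation":[0,0,0]}]' 80
python3 -c "from station import ctrl;print(ctrl.get_obs()['wrist_torque'])"
```

```text
t: 42.2
tool_pos: [0.5868, 0.0165, 0.1254]
tool_rot: [2.314, 2.125, 0.0]
contact_force: [-0.5, -0.1, -1.5]
opening: 0.0148
grip_force: 78.7
[-0.0193913  -0.00147064 -0.01990593]
```

```bash
python3 -m handwheel '[{"gripper":1,"offset":[0,0,1],"rotation":[0,0,0]},{"gripper":1,"offset":[0,0,2],"rotation":[0,0,0]},{"gripper":1,"offset":[0,0,3],"rotation":[0,0,0]},{"gripper":1,"offset":[0,0,4],"rotation":[0,0,0]},{"gripper":1,"offset":[0,0,4],"rotation":[0,0,0]},{"gripper":1,"offset":[0,0,4],"rotation":[0,0,0]},{"gripper":1,"offset":[0,0,4],"rotation":[0,0,0]},{"gripper":1,"offset":[0,0,4],"rotation":[0,0,0]}]' 80
python3 -c "from station import ctrl;print(ctrl.get_obs()['wrist_torque'])"
```

```text
t: 43.2
tool_pos: [0.5868, 0.0164, 0.1217]
tool_rot: [2.314, 2.125, 0.0]
contact_force: [-2.3, -0.2, 3.4]
opening: 0.0147
grip_force: 79.5
[0.02872379 0.54706474 0.03398849]
```

Run:
```python
from h import *
d=ctrl.get_image("side")
cv2.imwrite("pics/chk.png",cv2.resize(d["image"][120:330,230:430],None,fx=2.8,fy=2.8,interpolation=cv2.INTER_CUBIC)[:,:,::-1])
```

```text
(no output)
```

View pics/chk.png

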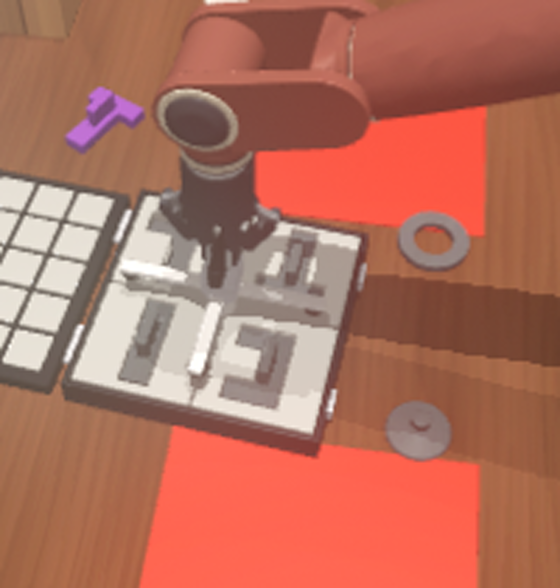

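Bar (148,340), yoke (262,368) and tee (295,265) are all seated, and the handle is on the shaft. Turning anticlockwise now (tool z negative).

```bash
python3 -m handwheel '[{"gripper":1,"offset":[0,0,0],"rotation":[0,0,-0.06]},{"gripper":1,"offset":[0,0,0],"rotation":[0,0,-0.12]},{"gripper":1,"offset":[0,0,0],"rotation":[0,0,-0.18]},{"gripper":1,"offset":[0,0,0],"rotation":[0,0,-0.24]},{"gripper":1,"offset":[0,0,0],"rotation":[0,0,-0.30]},{"gripper":1,"offset":[0,0,0],"rotation":[0,0,-0.36]},{"gripper":1,"offset":[0,0,0],"rotation":[0,0,-0.42]},{"gripper":1,"offset":[0,0,0],"rotation":[0,0,-0.42]}]' 80
python3 -c "from station import ctrl;print(ctrl.get_obs()['wrist_torque'])"
python3 -m handwheel '[{"gripper":1,"offset":[0,0,0],"rotation":[0,0,-0.06]},{"gripper":1,"offset":[0,0,0],"rotation":[0,0,-0.12]},{"gripper":1,"offset":[0,0,0],"rotation":[0,0,-0.18]},{"gripper":1,"offset":[0,0,0],"rotation":[0,0,-0.24]},{"gripper":1,"offset":[0,0,0],"rotation":[0,0,-0.30]},{"gripper":1,"offset":[0,0,0],"rotation":[0,0,-0.36]},{"gripper":1,"offset":[0,0,0],"rotation":[0,0,-0.38]},{"gripper":1,"offset":[0,0,0],"rotation":[0,0,-0.38]}]' 80
python3 -c "from station import ctrl;print(ctrl.get_obs()['wrist_torque'])"; python3 go.py .5868 .0164 .1217 40.1
```

```text
t: 44.25
tool_pos: [0.5871, 0.0163, 0.1218]
tool_rot: [1.821, 2.559, 0.0]
contact_force: [-1.3, -0.5, 4.5]
opening: 0.0143
grip_force: 79.5
[-0.14592974  0.34695912 -0.10347675]
t: 45.25
tool_pos: [0.5868, 0.016, 0.1217]
tool_rot: [1.305, 2.857, -0.001]
contact_force: [-2.9, -2.1, 5.6]
opening: 0.0146
grip_force: 79.7
[-0.34807166  0.69011286 -0.17038585]
offset [0.2 0.3 0. ] rot [-0.0006  0.0006  0.0138] q6 -0.81 tcp [0.5868 0.016  0.1217] F [-2.9 -2.1  5.6] t 45.25
```

```bash
python3 -m handwheel '[{"gripper":1,"offset":[0,0,0],"rotation":[0,0,-0.02]},{"gripper":1,"offset":[0,0,0],"rotation":[0,0,-0.04]},{"gripper":1,"offset":[0,0,0],"rotation":[0,0,-0.06]},{"gripper":1,"offset":[0,0,0],"rotation":[0,0,-0.08]},{"gripper":1,"offset":[0,0,0],"rotation":[0,0,-0.09]},{"gripper":1,"offset":[0,0,0],"rotation":[0,0,-0.09]},{"gripper":1,"offset":[0,0,0],"rotation":[0,0,-0.09]},{"gripper":1,"offset":[0,0,0],"rotation":[0,0,-0.09]}]' 80
python3 -c "from station import ctrl;print(ctrl.get_obs()['wrist_torque'])"; python3 go.py .5868 .0164 .1217 40.1
```

```text
t: 46.25
tool_pos: [0.5867, 0.016, 0.1217]
tool_rot: [1.176, 2.913, -0.002]
contact_force: [-3.9, -2.0, 4.8]
opening: 0.0146
grip_force: 79.7
[-0.436512    0.67834938 -0.2262826 ]
offset [0.2 0.4 0. ] rot [-0.0009  0.0007  0.1037] q6 -0.9 tcp [0.5867 0.016  0.1217] F [-3.9 -2.   4.8] t 46.25
```

```bash
python3 -m handwheel '[{"gripper":1,"offset":[0,0,0],"rotation":[0,0,-0.02]},{"gripper":1,"offset":[0,0,0],"rotation":[0,0,-0.04]},{"gripper":1,"offset":[0,0,0],"rotation":[0,0,-0.05]},{"gripper":1,"offset":[0,0,0],"rotation":[0,0,-0.05]},{"gripper":1,"offset":[0,0,0],"rotation":[0,0,-0.05]},{"gripper":1,"offset":[0,0,0],"rotation":[0,0,-0.05]},{"gripper":1,"offset":[0,0,0],"rotation":[0,0,-0.05]},{"gripper":1,"offset":[0,0,0],"rotation":[0,0,-0.05]}]' 80
python3 -c "from station import ctrl;print(ctrl.get_obs()['wrist_torque'])"; python3 go.py .5868 .0164 .1217 40.1
```

```text
t: 47.25
tool_pos: [0.5867, 0.0159, 0.1217]
tool_rot: [1.104, 2.941, -0.002]
contact_force: [-4.1, -2.5, 5.2]
opening: 0.0145
grip_force: 79.8
[-0.45318755  0.73053525 -0.48009412]
offset [0.2 0.4 0. ] rot [-0.0009  0.0005  0.1529] q6 -0.95 tcp [0.5867 0.0159 0.1217] F [-4.1 -2.5  5.2] t 47.25
```

```bash
python3 -m handwheel '[{"gripper":1,"offset":[0,0,0],"rotation":[0,0,-0.02]},{"gripper":1,"offset":[0,0,0],"rotation":[0,0,-0.04]},{"gripper":1,"offset":[0,0,0],"rotation":[0,0,-0.04]},{"gripper":1,"offset":[0,0,0],"rotation":[0,0,-0.04]},{"gripper":1,"offset":[0,0,0],"rotation":[0,0,-0.04]},{"gripper":1,"offset":[0,0,0],"rotation":[0,0,-0.04]},{"gripper":1,"offset":[0,0,0],"rotation":[0,0,-0.04]},{"gripper":1,"offset":[0,0,0],"rotation":[0,0,-0.04]}]' 80
python3 - <<'E'
from h import *
o=ctrl.get_obs(); print(o['wrist_torque'])
# bright ring profile vs angle at arm height, side camera
d=ctrl.get_image("side"); th=np.radians(np.arange(-180,180,1.))
im=cv2.cvtColor(d["image"],cv2.COLOR_RGB2GRAY)
v=0
for r in(.09,.1,.11):
    uv=proj(d,np.c_[.5868+r*np.cos(th),.0164+r*np.sin(th),np.full(len(th),.08)]).astype(np.float32)
    v=v+cv2.remap(im,uv[None,:,0],uv[None,:,1],cv2.INTER_LINEAR)[0]/3.
for a in np.where(v>240)[0]: print(int(np.degrees(th[a]).round()),end=" ")
E
```

```text
t: 48.25
tool_pos: [0.5867, 0.0159, 0.1217]
tool_rot: [1.047, 2.962, -0.001]
contact_force: [-3.2, -1.7, 4.5]
opening: 0.0141
grip_force: 80.5
[-0.47439165  0.73187979 -0.95083542]
-144 -143 -142 -141 -140 -139 -138 35 36 37 38 39 40 41 42 126 127 128 129 130 131
```

The hold-down is at the stop: the arms are at about 44° and the torque has jumped. I'll unload the torque, open and retreat.

```bash
python3 -m handwheel '[{"gripper":1,"offset":[0,0,-0.5],"rotation":[0,0,0.05]},{"gripper":1,"offset":[0,0,-0.5],"rotation":[0,0,0.08]},{"gripper":0,"offset":[0,0,-0.5],"rotation":[0,0,0.08]},{"gripper":0,"offset":[0,0,-0.5],"rotation":[0,0,0.08]},{"gripper":0,"offset":[0,0,-0.5],"rotation":[0,0,0.08]},{"gripper":0,"offset":[0,0,-10],"rotation":[0,0,0.08]},{"gripper":0,"offset":[0,0,-40],"rotation":[0,0,0.08]},{"gripper":0,"offset":[0,0,-80],"rotation":[0,0,0.08]}]' 80
python3 -m handwheel '[{"gripper":0,"offset":[0,0,-40],"rotation":[0,0,0]},{"gripper":0,"offset":[200,-250,-40],"rotation":[0,0,0]},{"gripper":0,"offset":[200,-250,-40],"rotation":[0,0,0]},{"gripper":0,"offset":[200,-250,-40],"rotation":[0,0,0]},{"gripper":0,"offset":[200,-250,-40],"rotation":[0,0,0]},{"gripper":0,"offset":[200,-250,-40],"rotation":[0,0,0]},{"gripper":0,"offset":[200,-250,-40],"rotation":[0,0,0]},{"gripper":0,"offset":[200,-250,-40],"rotation":[0,0,0]}]' 80
python3 - <<'E'
from h import *
d=ctrl.get_image("side"); th=np.radians(np.arange(-180,180,1.))
im=cv2.cvtColor(d["image"],cv2.COLOR_RGB2GRAY)
v=0
for r in(.09,.1,.11):
    uv=proj(d,np.c_[.5868+r*np.cos(th),.0164+r*np.sin(th),np.full(len(th),.08)]).astype(np.float32)
    v=v+cv2.remap(im,uv[None,:,0],uv[None,:,1],cv2.INTER_LINEAR)[0]/3.
print([int(np.degrees(th[a]).round()) for a in np.where(v>240)[0]])
# handle: dark grip bar at z=.146
g=rect(d,np.array([.5868,.0164]),0,.05,.06,.146,.0005).max(2); m=(g<110).astype(np.uint8)
nc,lab,st,ce=cv2.connectedComponentsWithStats(m); print([(s[4],((100-c[1])*.5).round(1),((120-c[0])*.5).round(1)) for s,c in zip(st[1:],ce[1:]) if s[4]>200])
E
```

```text
t: 49.3
tool_pos: [0.5861, 0.0166, 0.2016]
tool_rot: [-1.158, -2.918, 0.001]
contact_force: [0.5, 0.1, -0.3]
opening: 0.0427
grip_force: 0.0
t: 50.3
tool_pos: [0.2701, -0.0285, 0.2422]
tool_rot: [1.159, 2.916, 0.0]
contact_force: [0.3, -0.0, -0.0]
opening: 0.0426
grip_force: 0.0
[-144, -143, -142, -141, -140, -139, -138, -54, -53, -52, -51, -50, -49, -48, 35, 36, 37, 38, 39, 40, 41, 42, 126, 127, 128, 129, 130, 131, 132]
[]
```

Run:
```python
from h import *
d=ctrl.get_image("top")
for z in (.146,):
    g=rect(d,np.array([.5868,.0164]),0,.06,.06,z,.0005).max(2); m=(g<100).astype(np.uint8)
    nc,lab,st,ce=cv2.connectedComponentsWithStats(m)
    for i in range(1,nc):
        if st[i,4]>200:
            ys,xs=np.where(lab==i); r=cv2.minAreaRect(np.c_[60-ys*.5,60-xs*.5].astype(np.float32)); print(st[i,4],[np.round(q,1) for q in r])
```

```text
293 [array([53. , 29.5]), array([ 7., 14.]), np.float64(90.0)]
3234 [array([-1.8, -0.6]), array([19.2, 65.9]), np.float64(47.8)]
680 [array([-50.8,  27.8]), array([ 7.8, 31.9]), np.float64(42.5)]
```

```bash
python3 -c "
from station import ctrl; print(ctrl.finish_job())"
```

```text
the job is handed in; nothing more can be done
None
```

I pressed the bar, tee and yoke home (no ell pattern was on the table), fitted the T-handle and used it to turn the hold-down to its stop, left the handle on the shaft, and handed the job in; the hand-in returned no verdict.

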